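# Set up a stepped axle on V-blocks for a run-out check

## Task

Set up the stepped axle on the black granite plate for a run-out check: stand the low bright V-block on the left and the tall dark one on the right with their grooves in line, then lay the axle gently in both, thick journal in the low block and thin journal in the tall one, so that it lies level. Stand the drilled steel block upright at the right as an end stop, just touching or almost touching the axle's thin threaded end with its narrow side, and put the dial indicator stand behind the axle, midway between the V-blocks, so that its plunger rests on top of the axle's thick middle and is pushed in a little. Never jam the plunger to the end of its travel.

Things in the scene. Friction and masses are not known exactly. Their poses are not given: they have to be found in the camera images.
- granite_plate: black granite plate, 160 (x) x 260 (y) x 45 mm high, fixed, its place and yaw vary. Origin: centre of its underside; x points away from the robot, y along it to the left, z up. All fits best if the axle lies along the plate's y, about 35 mm in front (-x) of the centre line, its origin about 30 mm left (+y) of centre.
- low_vblock: low V-block, bright steel, 50 (x) x 30 (y) x 34 mm high, 0.30 kg, loose on the worktop. Origin: centre of its underside. A 90 degree V groove runs along y in its top, apex 14 mm above the underside. Grip it by the side faces, 50 mm apart along x (each has a clamp slot 5 mm deep, 10 to 16 mm up). It is the same turned half round.
- tall_vblock: tall V-block, dark steel, 50 (x) x 30 (y) x 44 mm high, 0.38 kg, loose on the worktop. Origin: centre of its underside. A 90 degree V groove runs along y in its top, apex 23.9 mm up. Grip it by the side faces, 50 mm apart along x (clamp slots 13 to 21 mm up). It is the same turned half round. Seated in both blocks the axle's axis is 36.6 mm above the plate's top.
- axle: stepped steel axle, 0.75 kg. Origin: on its axis, mid-body; y along it to the thick end, at the start roughly to the left; x, z turn as it rolls. Along y, mm: thread d 15 from -90 to -75; thin bright journal d 18 from -75 to -25 (middle -50); body d 38 from -25 to 25, grip here; thick bright journal d 32 from 25 to 75 (middle 50); stub d 24 to 83. Starts level in the cradle, axis 44.6 mm above the worktop.
- axle_cradle: fixed wooden cradle that holds the axle at the start. Origin: centre of its underside, below the axle's origin; y along the axle. Base board 72 (x) x 156 (y) x 11.5 mm; two V-notched saddles, 60 mm wide in x, 16 mm thick, 46 mm high, at y = +50 and -50 mm. Between the saddles, above the board, there is room for fingers.
- axle_thin_end (a point): centre of the flat face at the axle's thin threaded end (90 mm from the axle's origin along its -y)
- stop_block: bright set-up block with black holes, standing upright, 25 (x) x 50 (y) x 75 mm high, about 0.45 kg, loose on the worktop. Origin: centre of its underside. One of its narrow sides (25 mm wide, 25 mm from the origin along +y or -y) goes to the axle's end. Grip it across its 25 mm (x). It is the same turned half round.
- dial_stand: dial indicator stand, 0.80 kg, loose on the worktop. Green base 60 (x, -26 to 34) x 50 (y) x 39 mm high; square pillar 16 x 16 mm, top 160 mm up. Origin: underside, below the pillar. A clamp (30 x 30 mm, 92 to 116 mm up) and arm carry a dial, d 45, its plunger 70 mm from the pillar along -x; its cap is 133 mm up. Grip the pillar above the clamp, closing along y. -x points roughly to the robot, also at the end.
- dial_plunger (a joint): the indicator's sprung plunger: 0 hanging free, grows as it is pushed up into the dial, end of travel 0.010 m; spring 0.6 N when free, 200 N/m. With the stand on the plate and the plunger over the top of the seated axle's body it reads about 0.004.
- dial_tip (a point): lowest point of the plunger's tip (a 6 mm ball), 51.6 mm above the stand's underside when free, at x = -70 mm, y = 0 of the stand
Things that resemble listed ones, but are neither listed nor needed, are in the scene too. What is shaped like the low_vblock but orange is not meant.

How it is judged (in metres and radians):
At the end, for the whole second after the job is handed in: V-blocks, stop and stand upright on the plate; axle level within 2 deg, 36.6 +-3 mm up, journals centred on their blocks (11 mm along, 8 across); stop under 11 mm from the thin end, 10 mm off-centre; plunger tip on the axle within 12 mm of its middle, in 1 to 8 mm; all at rest, released (height (world z) of low_vblock between 0.042 and 0.048 m and angle between each of low_vblock, tall_vblock, stop_block, dial_stand's own z axis and vertical below 0.06 rad and height (world z) of tall_vblock between 0.042 and 0.048 m and height (world z) of stop_block between 0.042 and 0.048 m and height (world z) of dial_stand between 0.042 and 0.048 m and y of low_vblock in the frame of granite_plate above 0.03 m and y of tall_vblock in the frame of granite_plate below 0.03 m and angle between the y axis of each of low_vblock, tall_vblock and the y axis of axle, either way round below 0.12 rad and (y of axle in the frame of low_vblock between 0.039 and 0.061 m or y of axle in the frame of low_vblock between -0.061 and -0.039 m) and x of axle in the frame of low_vblock between -0.008 and 0.008 m and (y of axle in the frame of tall_vblock between 0.039 and 0.061 m or y of axle in the frame of tall_vblock between -0.061 and -0.039 m) and x of axle in the frame of tall_vblock between -0.008 and 0.008 m and height (world z) of axle between 0.0786 and 0.0846 m and angle between axle's own y axis and vertical between 1.5358 and 1.6058 rad and angle between the y axis of stop_block and the y axis of axle, either way round below 0.2 rad and (y of axle_thin_end in the frame of stop_block between 0.02 and 0.036 m or y of axle_thin_end in the frame of stop_block between -0.036 and -0.02 m) and x of axle_thin_end in the frame of stop_block between -0.01 and 0.01 m and y of stop_block in the frame of granite_plate below -0.05 m and horizontal distance between dial_tip and axle below 0.012 m and value of joint dial_plunger between 0.001 and 0.008 m and distance between dial_tip and axle below 0.024 m and x of dial_stand in the frame of granite_plate above 0 m and angle between the y axis of dial_stand and the y axis of granite_plate, either way round below 0.35 rad and linear speed of each of low_vblock, tall_vblock, axle, stop_block, dial_stand below 0.01 m/s and angular speed of each of low_vblock, tall_vblock, axle, stop_block, dial_stand below 0.1 rad/s); the robot touches nothing.
It fails at once if the plunger is jammed to the end of its travel (value of joint dial_plunger above 0.0096 m).
It fails at once if the axle is dropped or slammed into the V-blocks (over 0.3 m/s in the last 25 mm) (linear speed of axle above 0.3 m/s and height (world z) of axle below 0.1066 m and horizontal distance between axle and low_vblock below 0.08 m and horizontal distance between axle and tall_vblock below 0.08 m).
It also fails if it takes over 115 s, if anything falls off the work surface, if the arm or the gripper's body presses on something with over 40 N, if the wrist force passes 120 N, or if a joint passes its speed limit or range.

## Robot

A 6-joint arm with a two-finger parallel gripper is mounted at the origin on a cart in front of the work surface, level with it; the furniture and walls round the work are solid. World frame = base frame: x ahead of the robot, y to its left, z up, the work surface at z = 0. Lengths are in m, angles in degrees, forces in N, time in s.
With the tool pointing down it reaches from about 0.3 to 0.75 m from the base axis. Payload 8.5 kg.
Tool frame: the origin (TCP) lies at the very end of the fingers, on their centre line; the grasp point (between the pads) lies 19 mm behind it; x points along the fingers, y is the direction in which the jaws open and shut, and the axes are right-handed (so a half turn about x gives the same grasp; the last joint's range is limited). The gripper opens to 85 mm and grips with 20 to 120 N. Pads are 22 mm wide; open, the fingers measure 114 mm over their backs; the gripper's body (76 mm by 85 mm) begins 54 mm behind the grasp point. The pads swing forward as they close: fully open they stand 13 mm farther back than shut.
Start: joints at [-89.513, 21.807, 74.336, -0, 83.858, -12.336], TCP at [0.122, -0.536, 0.231] pointing down, gripper open.
Joint ranges: [-178.18, 178.18], [-50.72, 133.34], [12.68, 142.11], [-81.47, 261.47], [9.98, 163.14], [-165.26, 165.26]. Speed limits (degrees/s): [136.94, 136.94, 180, 180, 180, 180].

## Interface

Orientations are given as a 3x3 rotation matrix whose columns are the frame's x, y, z axes.
In Python, from rig import sensors, cams, env gives the robot as it stands.
- The arm moves only by the shell command python3 -m crank 'ROWS' [FORCE]. ROWS is a JSON object of lists of equal length, an entry for each row: "hand": the closure in counts, from 0 (fully open) to 255 (shut); "translation": the shift along the tool's x, y, z in m, a list of three; "dr": the turn, a rotation vector about the tool's x, y, z in rad, a list of three. A call has 1 to 5 rows; each row is the pose to reach, as a shift and turn from the pose commanded when the call began, along the tool's axes at that moment; what a row does not reach only later rows make up. A row lasts 1/10 s, in which the tool goes at most 50 mm and 8.59 degrees, less where a joint would pass 70% of its speed; a pose out of reach is approached as far as the arm can. A call with a gripper value outside its range is refused whole. The fingers move at their own pace and stop on an object; FORCE is the grip in N (left out, the last holds). Time passes only in rows, so rows that repeat a pose let the fingers close. It gives the time, the measured TCP pose, the force and the opening at its end, in the units of the state.
- sensors.observe(): the state, without advancing time (a new reading comes with each control period).
- cams.get_image(name): name is "side" or "top" or "wrist"; returns (picture, depth): 400x640x3 uint8, blue, green, red; 400x640 float32, m along the optical axis (not along the pixel's ray), 0 where there is no reading.
- cams.calibration(name): a dict with "vertical_fov" (degrees; the focal length in pixels is half the picture's height over the tangent of half this angle, whatever the lens; pixels are square), "cx", "cy" (the principal point, pixels), "distortion" ([k1, k2, p1, p2, k3] as OpenCV has them; the pictures are not rectified), "extrinsics" (4x4, takes a point from camera to world coordinates). Camera axes: x right, y down, z forward; pixel columns grow to the right and rows downward; lengths in m; the calibration is good to about 2 mm. A picture is of the moment at which its call begins: read the wrist's pose just before it. calibration takes no time and is no camera call; for the wrist camera it gives the pose at the moment of the call.
- env.close_job(): hands the job in, once; it reports no verdict.
The state is a dict: "time_s": time; "q": joint angles; "qvel": joint speeds; "joint_efforts": joint torques, N m; "position": TCP position; "tool_rot": TCP orientation; "ft_force": force on the tool from outside, world axes, zero at the start; "wrist_torque": the same for the moment, N m; "grip_width": finger opening in m.
Only numpy, scipy, OpenCV 4.12 (cv2) and the standard library are available. Lean on these libraries where they do the work, as an engineer would, in place of code of your own. Each camera call takes 0.05 s, during which the arm holds its last target. There are 200 camera calls.

## Working session

There is one attempt and no reset: what is moved stays moved. The work goes in short steps, Python scripts to look and compute and a shell command to move; the robot and the scene stay as the last step left them, time stands still between calls to the robot, and variables do not carry over. Pictures are saved under pics/ and viewed, about 12 in all and at most 16, crops included, and the job is handed in when it is done.

```bash
ls; mkdir -p pics; python3 - <<'E'
from rig import sensors,cams,env
import cv2,numpy as np
print(sensors.observe())
ims=[]
for n in("side","top","wrist"):
    im,d=cams.get_image(n); np.savez(f"pics/{n}0.npz",im=im,d=d); cv2.imwrite(f"pics/{n}0.png",im)
    c=cams.calibration(n);print(n,c); print((d>0).mean(), d[d>0].min(),d.max())
E
```

```text
pics
{'time_s': 0.0, 'q': array([-8.95138450e+01,  2.18429825e+01,  7.43864747e+01, -2.48016752e-04,
        8.38584416e+01, -1.23355015e+01]), 'qvel': array([-0.07688809,  0.07631673, -0.03562041,  0.06443025, -0.02000768,
        0.06923474]), 'joint_efforts': array([ 7.89360929e-04, -4.48458266e+01, -2.31273115e+01, -1.52611865e-04,
        4.90464314e-03,  4.57821864e-05]), 'position': array([ 0.12205099, -0.53597644,  0.23068298]), 'tool_rot': array([[-1.73206000e-05,  2.21917506e-01, -9.75065444e-01],
       [ 1.53403189e-03, -9.75064291e-01, -2.21917271e-01],
       [-9.99998823e-01, -1.49962523e-03, -3.23539834e-04]]), 'ft_force': array([ 0.51566492, -0.23879859, -0.13728441]), 'wrist_torque': array([ 0.07652125, -0.00417445,  0.02855778]), 'grip_width': 0.08547725602313237}
side {'vertical_fov': 43.976394763979954, 'cx': 324.3297097673267, 'cy': 195.32507488331777, 'distortion': array([0.00641761, 0.        , 0.        , 0.        , 0.        ]), 'extrinsics': array([[ 0.95828684, -0.14773844,  0.24466241,  0.10142966],
       [-0.28573784, -0.47623383,  0.831598  , -1.53210
[... 505 characters left out ...]
.85947055e-01],
       [ 6.97234678e-04, -1.91444500e-01, -9.81503193e-01,
         1.12608397e+00],
       [ 0.00000000e+00,  0.00000000e+00,  0.00000000e+00,
         1.00000000e+00]])}
0.99602734375 0.40949836 1.9842287
wrist {'vertical_fov': 71.47698399379992, 'cx': 320.28636416375116, 'cy': 201.95289663993248, 'distortion': array([-0.02502712,  0.        ,  0.        ,  0.        ,  0.        ]), 'extrinsics': array([[ 0.22312004, -0.92155985, -0.31771826,  0.20400178],
       [-0.97479036, -0.21130359, -0.07165582, -0.51692572],
       [-0.00109989,  0.32569655, -0.94547372,  0.37414299],
       [ 0.        ,  0.        ,  0.        ,  1.        ]])}
0.99619140625 0.063136354 1.7598369
```

View pics/top0.png

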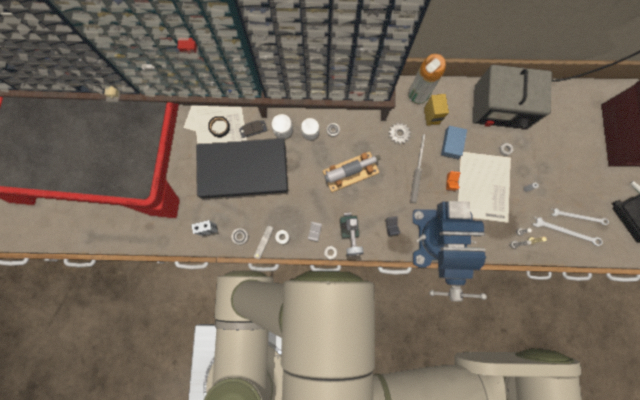

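View pics/side0.png

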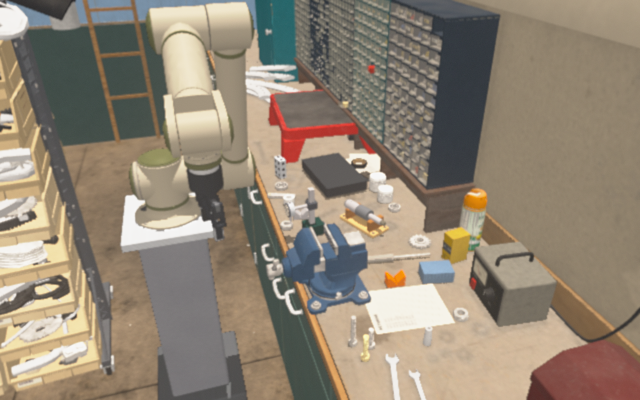

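The top view shows the plate at (242,167), axle and cradle at (351,170), and stop block (bright with holes) at (205,228). A small bright block sits at (315,230), the dial stand at (350,228), a dark block at (392,226), and an orange V-block decoy at (453,181). The side view agrees.

```bash
cat > h.py <<'E'
import numpy as np,cv2
from rig import sensors,cams,env
def cal(n):
    c=cams.calibration(n); f=200/np.tan(np.radians(c["vertical_fov"]/2))
    return np.array([[f,0,c["cx"]],[0,f,c["cy"]],[0,0,1]]),c["distortion"],c["extrinsics"]
def ray(c,px):
    K,D,E=c; p=cv2.undistortPoints(np.array(px,float).reshape(-1,1,2),K,D)[:,0]
    return E[:3,3],np.c_[p,np.ones(len(p))]@E[:3,:3].T
def onz(c,px,z):
    o,d=ray(c,px); return o+d*((z-o[2])/d[:,2])[:,None]
def tri(c1,p1,c2,p2):
    o1,d1=ray(c1,p1);o2,d2=ray(c2,p2); out=[]
    for a,b in zip(d1,d2):
        s=np.linalg.lstsq(np.c_[a,-b],o2-o1,rcond=None)[0]; out.append((o1+s[0]*a+o2+s[1]*b)/2)
    return np.array(out)
def proj(c,P):
    K,D,E=c; T=np.linalg.inv(E); r,_=cv2.Rodrigues(T[:3,:3])
    return cv2.projectPoints(np.array(P,float).reshape(-1,3),r,T[:3,3],K,D)[0][:,0]
def cloud(c,d):
    v,u=np.mgrid[0:400,0:640]; o,r=ray(c,np.c_[u.ravel(),v.ravel()])
    P=o+r*d.reshape(-1,1); P[d.ravel()<=0]=np.nan; return P.reshape(400,640,3)
def snap(name,tag):
    c=cal(name); im,d=cams.get_image(name); K,D,E=c
    np.savez(f"pics/{tag}.npz",im=im,d=d,K=K,D=D,E=E); cv2.imwrite(f"pics/{tag}.png",im); return im,d,c
def load(tag):
    z=np.load(f"pics/{tag}.npz"); return z["im"],z["d"],(z["K"],z["D"],z["E"])
def togo(target,R=None):
    """shift in present tool axes, and rotvec, to reach a TCP target"""
    from scipy.spatial.transform import Rotation as Ro
    s=sensors.observe(); T=s["tool_rot"]; 
    print("shift",np.round(T.T@(np.array(target)-s["position"]),4), "dr",None if R is None else np.round(Ro.from_matrix(T.T@R).as_rotvec(),4))
def down(yaw):
    """tool down, jaw axis y at world yaw (deg)"""
    a=np.radians(yaw); x=np.array([0,0,-1.]);y=np.array([np.cos(a),np.sin(a),0]); return np.c_[x,y,np.cross(x,y)]
E
python3 - <<'E'
from h import *
c=cal("top")
for n,p,z in [("plate",(242,167),.045),("axle",(351,170),.05),("stop",(205,228),.05),("low?",(315,230),.034),("dialbase",(350,225),.04),("dark",(392,226),.044)]: print(n,onz(c,[p],z)[0].round(3))
print(onz(c,[(198,144),(286,138),(287,190),(198,196)],.045).round(3))
E
```

```text
plate [0.598 0.048 0.045]
axle [ 0.596 -0.269  0.05 ]
stop [0.416 0.139 0.05 ]
low? [ 0.42  -0.169  0.034]
dialbase [ 0.437 -0.269  0.04 ]
dark [ 0.437 -0.387  0.044]
[[ 0.664  0.182  0.045]
 [ 0.69  -0.076  0.045]
 [ 0.533 -0.085  0.045]
 [ 0.508  0.169  0.045]]
```

View pics/wrist0.png

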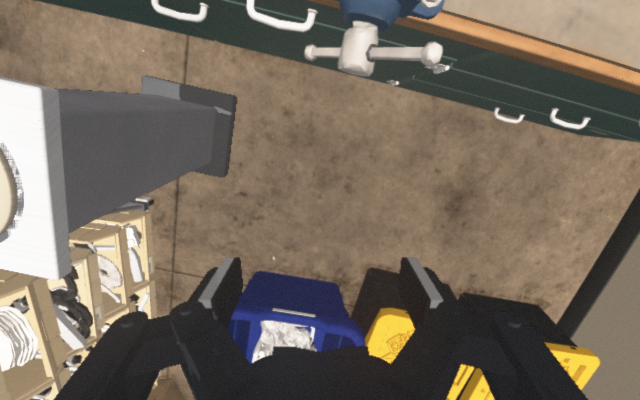

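```bash
python3 -m crank '{"hand":[0,0,0],"translation":[[-0.05,0,0],[-0.1,0,0],[-0.12,0,0]],"dr":[[0,0,0],[0,0,0],[0,0,0]]}'
python3 -m crank '{"hand":[0,0,0,0,0],"translation":[[0,-0.03,-0.038],[0,-0.06,-0.076],[0,-0.09,-0.114],[0,-0.12,-0.152],[0,-0.15,-0.19]],"dr":[[0,0,0],[0,0,0],[0,0,0],[0,0,0],[0,0,0]]}'
python3 - <<'E'
from h import *
print(sensors.observe()["position"],sensors.observe()["q"].round()); togo((.48,-.1,.35),down(-90))
E
```

```text
time_s: 0.45
position: [0.1221, -0.5367, 0.3559]
tool_rot: [[0.0, 0.222, -0.975], [-0.007, -0.975, -0.222], [-1.0, 0.007, 0.001]]
ft_force: [-1.1, 0.0, -0.4]
grip_width: 0.0855
time_s: 0.95
position: [0.2748, -0.3461, 0.3512]
tool_rot: [[-0.0, 0.221, -0.975], [0.0, -0.975, -0.221], [-1.0, -0.0, -0.0]]
ft_force: [-0.3, -0.8, -0.0]
grip_width: 0.0852
[ 0.27477877 -0.34606518  0.35120102] [-67.   7.  75.   0.  98.  10.]
shift [ 0.0013 -0.1945 -0.2546] dr [ 2.233e-01 -0.000e+00  2.000e-04]
```

```bash
python3 -m crank '{"hand":[0,0,0,0,0],"translation":[[0,-0.03,-0.038],[0,-0.06,-0.076],[0,-0.09,-0.114],[0,-0.12,-0.152],[0,-0.15,-0.19]],"dr":[[0.04,0,0],[0.08,0,0],[0.12,0,0],[0.16,0,0],[0.223,0,0]]}'
python3 - <<'E'
from h import *
togo((.48,-.1,.35),down(-90))
E
```

```text
time_s: 1.45
position: [0.4268, -0.1575, 0.3513]
tool_rot: [[-0.0, -0.001, -1.0], [0.0, -1.0, 0.001], [-1.0, -0.0, 0.0]]
ft_force: [1.2, -1.8, -1.0]
grip_width: 0.0855
shift [ 0.0013 -0.0576 -0.0531] dr [-0.0012  0.      0.    ]
```

```bash
python3 -m crank '{"hand":[0,0,0],"translation":[[0,-0.03,-0.03],[0,-0.03,-0.07],[0,-0.03,-0.07]],"dr":[[0,0,0],[0,0,0],[0,0,0]]}'
python3 - <<'E'
from h import *
print(sensors.observe()["position"])
snap("wrist","w1")
E
```

```text
time_s: 1.75
position: [0.4988, -0.1283, 0.3496]
tool_rot: [[-0.002, 0.004, -1.0], [0.001, -1.0, -0.004], [-1.0, -0.001, 0.002]]
ft_force: [-0.3, -0.1, -0.7]
grip_width: 0.0853
[ 0.4988163  -0.12834669  0.34962787]
```

View pics/w1.png

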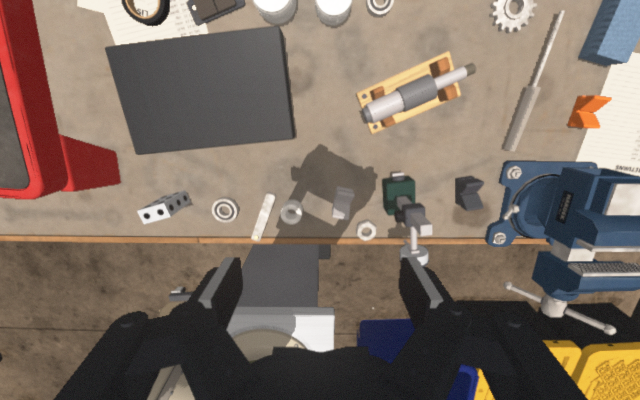

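Wrist view: plate (202,90), axle in cradle (415,92) with its thick end left, stop block (165,207), bright V-block (343,203), dial stand (400,200) with the dial towards the robot, and dark V-block (468,192). V-block candidates are bright (343,203), dark (468,192) and orange (588,112). Orange is ruled out by the text. I'll confirm with a crop while measuring.

```bash
python3 - <<'E'
from h import *
im,d,c=load("w1"); P=cloud(c,d)
cv2.imwrite("pics/w1c.png",cv2.resize(im[150:250,120:520],None,fx=2,fy=2,interpolation=cv2.INTER_CUBIC))
b=P[...,2]; print("bench z",np.nanmedian(b[225:232,230:250]))
M=((b>.010)&(b<.3)).astype(np.uint8); M[245:]=0
n,L,st,ce=cv2.connectedComponentsWithStats(M)
for i in range(1,n):
    if st[i,4]<60: continue
    Q=P[L==i]; zt=np.percentile(Q[:,2],95); r=cv2.minAreaRect(Q[:,:2].astype(np.float32)*1000)
    T=Q[Q[:,2]>zt-.006]; r2=cv2.minAreaRect(T[:,:2].astype(np.float32)*1000)
    print(ce[i].round(),st[i,4],"ztop %.3f"%zt,"all",np.round(r[0]),np.round(r[1]),round(r[2],1),"top",np.round(r2[0]),np.round(r2[1]),round(r2[2],1))
E
```

```text
bench z 0.0003136706130102973
[ 38. 121.] 12514 ztop 0.142 all [581. 251.] [ 80. 259.] 77.4 top [572. 248.] [ 61. 250.] 70.1
[146.  12.] 553 ztop 0.021 all [718. 135.] [65. 32.] 89.1 top [717. 136.] [64. 31.] 88.4
[212.   6.] 499 ztop 0.014 all [721.  32.] [63. 24.] 89.6 top [721.  32.] [63. 24.] 89.6
[275.   9.] 696 ztop 0.054 all [716. -62.] [24. 58.] 9.1 top [713. -59.] [16. 52.] 0.1
[333.  10.] 685 ztop 0.048 all [ 713. -144.] [21. 51.] 0.3 top [ 712. -143.] [49. 20.] 89.5
[379.   6.] 273 ztop 0.016 all [ 724. -214.] [18. 39.] 0.6 top [ 724. -214.] [18. 39.] 0.6
[515.  12.] 386 ztop 0.015 all [ 721. -423.] [35. 56.] 1.6 top [ 721. -423.] [35. 56.] 1.6
[615.  32.] 2726 ztop 0.037 all [ 698. -577.] [59. 81.] 78.9 top [ 698. -578.] [58. 81.] 78.8
[530.  94.] 1243 ztop 0.021 all [ 621. -471.] [ 19. 215.] 80.5 top [ 621. -472.] [ 17. 214.] 80.5
[204.  90.] 19186 ztop 0.047 all [600.  53.] [161. 260.] 5.7 top [600.  53.] [161. 260.] 5.8
[412.  91.] 4732 ztop 0.063 all [ 605. -274.] [ 73. 174.] 24.3 top [ 593. -244.] [ 31. 107.] 24.0
[589. 111.] 800 ztop 0.035 all [ 580. -572.] [33. 50.
[... 168 characters left out ...]
[ 418. -267.] [114.  51.] 6.6 top [ 431. -266.] [16. 16.] 7.1
[469. 193.] 708 ztop 0.045 all [ 440. -391.] [50. 30.] 10.8 top [ 440. -391.] [49. 30.] 10.1
[342. 203.] 516 ztop 0.035 all [ 419. -167.] [30. 50.] 78.6 top [ 419. -167.] [30. 50.] 78.5
[163. 207.] 893 ztop 0.076 all [419. 144.] [26. 52.] 16.6 top [418. 144.] [26. 51.] 16.6
[263. 216.] 477 ztop 0.014 all [386. -20.] [ 18. 100.] 68.8 top [386. -20.] [ 18. 100.] 68.8
[224. 209.] 417 ztop 0.015 all [401.  50.] [45. 47.] 43.3 top [401.  50.] [45. 47.] 43.3
[291. 211.] 351 ztop 0.031 all [402. -75.] [36. 36.] 87.8 top [402. -75.] [36. 36.] 89.7
[366. 230.] 242 ztop 0.018 all [ 362. -215.] [36. 39.] 83.3 top [ 362. -215.] [36. 39.] 23.6
```

View pics/w1c.png

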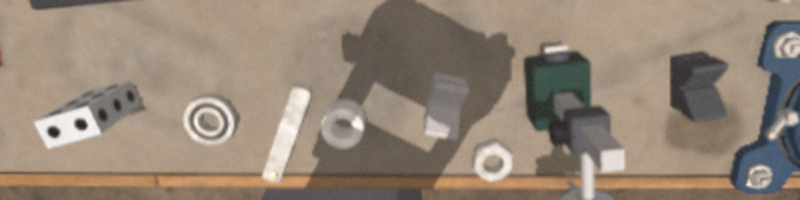

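Crop confirms it: bright steel V-block in shadow at crop (447,105), dark one at (697,85), stop block with holes at (90,115), green-based dial stand at (570,105). From the clouds, plate centre is (.600,.053), yaw 5.8°. Check rear clearance, then start with the low block.

```bash
cat > lay.py <<'E'
from h import *
PY=5.75; PC=np.array([.600,.053])
def plate(x,y):
    a=np.radians(PY); return PC+np.array([[np.cos(a),-np.sin(a)],[np.sin(a),np.cos(a)]])@np.array([x,y])
E
python3 - <<'E'
from lay import *
for n,p in dict(low=(-.035,.08),tall=(-.035,-.02),axle=(-.035,.03),stop=(-.035,-.089),dial=(.035,.03)).items(): print(n,plate(*p).round(4))
z=np.load("pics/top0.npz"); P=cloud(cal("top"),z["d"]).reshape(-1,3)
Q=P[(P[:,2]>.06)&(P[:,2]<.6)&(P[:,0]>.6)&(abs(P[:,1])<.35)]; print("rear obstacle",np.percentile(Q[:,0],[0,1,5]), Q[np.argmin(Q[:,0])])
togo((.419,-.167,.35),down(-11.4))
E
python3 -m crank '{"hand":[0,0,0,0,0],"translation":[[0,0.01,0.02],[0,0.02,0.04],[0,0.03,0.06],[0,0.039,0.08],[0,0.039,0.08]],"dr":[[-0.15,0,0],[-0.3,0,0],[-0.45,0,0],[-0.6,0,0],[-0.74,0,0]]}'
python3 -m crank '{"hand":[0,0,0,0,0],"translation":[[0.05,0,0],[0.1,0,0],[0.15,0,0],[0.2,0,0],[0.23,0,0]],"dr":[[-0.14,0,0],[-0.28,0,0],[-0.42,0,0],[-0.56,0,0],[-0.632,0,0]]}'
python3 - <<'E'
from lay import *
print(sensors.observe()["q"].round()); togo((.419,-.167,.10),down(-11.4))
E
```

```text
low [0.5572 0.1291]
tall [0.5672 0.0296]
axle [0.5622 0.0793]
stop [ 0.5741 -0.0391]
dial [0.6318 0.0864]
rear obstacle [0.6000314  0.61711255 0.70076953] [0.6000314  0.32300333 0.13705083]
shift [0.0001 0.038  0.0783] dr [-1.3688e+00  1.0000e-03  2.3000e-03]
time_s: 2.3
position: [0.4136, -0.1692, 0.3519]
tool_rot: [[0.0, 0.677, -0.736], [-0.001, -0.736, -0.677], [-1.0, 0.001, 0.0]]
ft_force: [0.3, -0.4, 0.4]
grip_width: 0.0852
time_s: 2.8
position: [0.414, -0.1677, 0.1187]
tool_rot: [[-0.003, 0.981, -0.193], [0.002, -0.193, -0.981], [-1.0, -0.003, -0.002]]
ft_force: [-0.2, 0.0, 0.3]
grip_width: 0.0853
[-37.  19. 100.  -0.  61. -26.]
shift [ 0.0187  0.0049 -0.0016] dr [ 0.0048 -0.0015  0.0034]
```

```bash
python3 -m crank '{"hand":[0,0,0,0,0],"translation":[[0.04,0.005,-0.001],[0.07,0.005,-0.001],[0.095,0.005,-0.001],[0.111,0.005,-0.001],[0.111,0.005,-0.001]],"dr":[[0,0,0],[0,0,0],[0,0,0],[0,0,0],[0,0,0]]}'
python3 -m crank '{"hand":[255,255,255,255,255],"translation":[[0,0,0],[0,0,0],[0,0,0],[0,0,0],[0,0,0]],"dr":[[0,0,0],[0,0,0],[0,0,0],[0,0,0],[0,0,0]]}' 50
python3 -m crank '{"hand":[255,255,255,255,255],"translation":[[0,0,0],[0,0,0],[0,0,0],[0,0,0],[0,0,0]],"dr":[[0,0,0],[0,0,0],[0,0,0],[0,0,0],[0,0,0]]}'
```

```text
time_s: 3.3
position: [0.4198, -0.1681, 0.0092]
tool_rot: [[-0.003, 0.98, -0.198], [0.002, -0.198, -0.98], [-1.0, -0.003, -0.002]]
ft_force: [1.0, -1.0, 0.5]
grip_width: 0.0857
time_s: 3.8
position: [0.4211, -0.1686, 0.0116]
tool_rot: [[0.001, 0.98, -0.197], [-0.001, -0.197, -0.98], [-1.0, 0.001, 0.001]]
ft_force: [-2.8, -0.2, 7.6]
grip_width: 0.0492
time_s: 4.3
position: [0.4211, -0.1686, 0.0115]
tool_rot: [[0.001, 0.98, -0.197], [-0.001, -0.197, -0.98], [-1.0, 0.001, 0.001]]
ft_force: [-3.3, -0.0, 8.3]
grip_width: 0.0491
```

```bash
python3 -m crank '{"hand":[255,255,255,255],"translation":[[-0.03,0,0],[-0.07,0,0],[-0.11,0,0],[-0.12,0,0]],"dr":[[0,0,0],[0,0,0],[0,0,0],[0,0,0]]}'
python3 - <<'E'
from lay import *
p=plate(-.035,.08); togo((*p,.13),down(PY))
E
```

```text
time_s: 4.7
position: [0.4222, -0.1692, 0.1343]
tool_rot: [[0.006, 0.98, -0.197], [-0.005, -0.197, -0.98], [-1.0, 0.007, 0.003]]
ft_force: [0.1, 0.3, -3.0]
grip_width: 0.0489
shift [ 0.0038  0.0736 -0.319 ] dr [-0.2982  0.0042 -0.0063]
```

```bash
python3 -m crank '{"hand":[255,255,255,255,255],"translation":[[0,0.009,-0.035],[0,0.018,-0.08],[0,0.028,-0.12],[0,0.038,-0.165],[0,0.047,-0.205]],"dr":[[-0.05,0,0],[-0.1,0,0],[-0.15,0,0],[-0.2,0,0],[-0.298,0,0]]}'
python3 - <<'E'
from lay import *
p=plate(-.035,.08); togo((*p,.13),down(PY))
E
```

```text
time_s: 5.2
position: [0.5075, 0.0254, 0.1295]
tool_rot: [[-0.001, 0.995, 0.103], [0.0, 0.103, -0.995], [-1.0, -0.001, -0.0]]
ft_force: [0.2, -0.5, -2.4]
grip_width: 0.0488
shift [-0.0005  0.0601 -0.098 ] dr [ 0.0025 -0.0005  0.0012]
```

```bash
python3 -m crank '{"hand":[255,255,255,255,255],"translation":[[0,0.025,-0.04],[0,0.05,-0.08],[0,0.06,-0.098],[0,0.06,-0.098],[0.03,0.06,-0.098]],"dr":[[0,0,0],[0,0,0],[0,0,0],[0,0,0],[0,0,0]]}'
python3 - <<'E'
from lay import *
p=plate(-.035,.08); togo((*p,.0565),down(PY))
E
```

```text
time_s: 5.7
position: [0.5588, 0.1271, 0.1021]
tool_rot: [[0.006, 0.995, 0.101], [-0.0, 0.101, -0.995], [-1.0, 0.006, 0.001]]
ft_force: [0.1, -1.1, -3.8]
grip_width: 0.0491
shift [ 0.0456 -0.0017 -0.0022] dr [ 0.0009  0.0008 -0.006 ]
```

```bash
python3 -m crank '{"hand":[255,255,255,255,255],"translation":[[0.02,-0.001,-0.002],[0.034,-0.001,-0.002],[0.038,-0.001,-0.002],[0.041,-0.001,-0.002],[0.041,-0.001,-0.002]],"dr":[[0,0,0],[0,0,0],[0,0,0],[0,0,0],[0,0,0]]}'
```

```text
time_s: 6.2
position: [0.5562, 0.1283, 0.0595]
tool_rot: [[0.0, 0.995, 0.099], [-0.0, 0.099, -0.995], [-1.0, 0.0, 0.0]]
ft_force: [1.0, 0.1, -2.9]
grip_width: 0.0489
```

```bash
python3 -m crank '{"hand":[255,255,255],"translation":[[0.002,0,0],[0.003,0,0],[0.003,0,0]],"dr":[[0,0,0],[0,0,0],[0,0,0]]}'
```

```text
time_s: 6.5
position: [0.5564, 0.1287, 0.0566]
tool_rot: [[0.001, 0.995, 0.1], [-0.0, 0.1, -0.995], [-1.0, 0.001, 0.0]]
ft_force: [0.5, 0.6, -2.4]
grip_width: 0.0493
```

```bash
python3 -m crank '{"hand":[255,255,0,0,0],"translation":[[0.001,0,0],[0.001,0,0],[0.001,0,0],[0.001,0,0],[0.001,0,0]],"dr":[[0,0,0],[0,0,0],[0,0,0],[0,0,0],[0,0,0]]}'
python3 -m crank '{"hand":[0,0,0,0,0],"translation":[[0,0,0],[-0.02,0,0],[-0.06,0,0],[-0.11,0,0],[-0.15,0,0]],"dr":[[0,0,0],[0,0,0],[0,0,0],[0,0,0],[0,0,0]]}'
python3 - <<'E'
from lay import *
togo((.440,-.391,.20),down(10.3))
E
```

```text
time_s: 7.0
position: [0.5564, 0.1287, 0.0554]
tool_rot: [[0.0, 0.995, 0.1], [0.0, 0.1, -0.995], [-1.0, 0.0, 0.0]]
ft_force: [0.1, 0.2, 0.2]
grip_width: 0.0852
time_s: 7.5
position: [0.5563, 0.1288, 0.2079]
tool_rot: [[0.002, 0.995, 0.1], [0.0, 0.1, -0.995], [-1.0, 0.002, 0.0]]
ft_force: [0.4, 0.1, 0.4]
grip_width: 0.0851
shift [ 0.0077 -0.1677  0.5055] dr [-0.0797  0.0001 -0.0016]
```

```bash
python3 -m crank '{"hand":[0,0,0,0,0],"translation":[[0,-0.015,0.045],[0,-0.03,0.09],[0,-0.045,0.135],[0,-0.06,0.18],[0,-0.075,0.225]],"dr":[[-0.02,0,0],[-0.04,0,0],[-0.06,0,0],[-0.08,0,0],[-0.08,0,0]]}'
python3 - <<'E'
from lay import *
togo((.440,-.391,.20),down(10.3))
E
```

```text
time_s: 8.0
position: [0.5034, -0.1043, 0.2054]
tool_rot: [[0.0, 0.984, 0.18], [-0.0, 0.18, -0.984], [-1.0, 0.0, 0.0]]
ft_force: [1.2, 0.7, -0.5]
grip_width: 0.0854
shift [ 0.0054 -0.1139  0.2706] dr [ 0.001   0.0001 -0.0002]
```

```bash
python3 -m crank '{"hand":[0,0,0,0,0],"translation":[[0,-0.019,0.045],[0,-0.038,0.09],[0,-0.057,0.135],[0,-0.076,0.18],[0,-0.095,0.225]],"dr":[[0,0,0],[0,0,0],[0,0,0],[0,0,0],[0,0,0]]}'
python3 -m crank '{"hand":[0,0,0,0,0],"translation":[[0,-0.019,0.045],[0,-0.019,0.045],[0.04,-0.019,0.045],[0.08,-0.019,0.045],[0.11,-0.019,0.045]],"dr":[[0,0,0],[0,0,0],[0,0,0],[0,0,0],[0,0,0]]}'
python3 - <<'E'
from lay import *
togo((.440,-.391,.012),down(10.3))
snap("wrist","w2")
im,d,c=load("w2");P=cloud(c,d)
M=(P[...,2]>.036)&(P[...,2]<.05)&(np.hypot(P[...,0]-.44,P[...,1]+.391)<.04); Q=P[M]
print(M.sum(),np.median(Q[:,2]),cv2.minAreaRect(Q[:,:2].astype(np.float32)*1000))
E
```

```text
time_s: 8.5
position: [0.4501, -0.343, 0.2054]
tool_rot: [[0.0, 0.984, 0.179], [-0.0, 0.179, -0.984], [-1.0, 0.0, 0.0]]
ft_force: [0.6, 0.2, 0.2]
grip_width: 0.0853
time_s: 9.0
position: [0.4398, -0.3878, 0.0931]
tool_rot: [[-0.001, 0.984, 0.179], [0.002, 0.179, -0.984], [-1.0, -0.001, -0.002]]
ft_force: [0.5, 0.2, 0.2]
grip_width: 0.0858
shift [ 0.0811 -0.0003  0.0033] dr [ 0.0002 -0.0018  0.0008]
1348 0.04233318266953172 ((439.76104736328125, -390.8543701171875), (50.10154342651367, 30.47760581970215), 9.642607688903809)
```

```bash
python3 -m crank '{"hand":[0,0,0,0],"translation":[[0.035,0,0.003],[0.065,0,0.003],[0.081,0,0.003],[0.081,0,0.003]],"dr":[[0,0,0],[0,0,0],[0,0,0],[0,0,0]]}'
python3 -m crank '{"hand":[255,255,255,255,255],"translation":[[0,0,0],[0,0,0],[0,0,0],[0,0,0],[0,0,0]],"dr":[[0,0,0],[0,0,0],[0,0,0],[0,0,0],[0,0,0]]}' 50
python3 -m crank '{"hand":[255,255,255,255,255],"translation":[[0,0,0],[-0.03,0,0],[-0.08,0,0],[-0.13,0,0],[-0.17,0,0]],"dr":[[0,0,0],[0,0,0],[0,0,0],[0,0,0],[0,0,0]]}' 
python3 - <<'E'
from lay import *
p=plate(-.035,-.02); togo((*p,.20),down(PY))
E
```

```text
time_s: 9.45
position: [0.4404, -0.3907, 0.0131]
tool_rot: [[-0.002, 0.984, 0.179], [0.003, 0.179, -0.984], [-1.0, -0.002, -0.003]]
ft_force: [0.4, -0.0, 0.5]
grip_width: 0.0854
time_s: 9.95
position: [0.4412, -0.3923, 0.0161]
tool_rot: [[0.002, 0.984, 0.179], [-0.002, 0.179, -0.984], [-1.0, 0.001, 0.003]]
ft_force: [-1.3, 0.5, 4.5]
grip_width: 0.0495
time_s: 10.45
position: [0.4408, -0.3915, 0.1878]
tool_rot: [[0.002, 0.984, 0.179], [-0.002, 0.179, -0.984], [-1.0, 0.001, 0.002]]
ft_force: [0.4, -0.6, -3.8]
grip_width: 0.0491
shift [-0.0129  0.1998 -0.3916] dr [ 0.0798  0.0021 -0.0012]
```

```bash
python3 -m crank '{"hand":[255,255,255,255,255],"translation":[[-0.03,0,-0.02],[-0.03,0.02,-0.06],[-0.03,0.045,-0.1],[-0.03,0.07,-0.14],[-0.03,0.095,-0.18]],"dr":[[0,0,0],[0,0,0],[0.02,0,0],[0.05,0,0],[0.08,0,0]]}'
python3 - <<'E'
from lay import *
p=plate(-.035,-.02); togo((*p,.12),down(PY))
E
```

```text
time_s: 10.95
position: [0.502, -0.1956, 0.2148]
tool_rot: [[0.0, 0.995, 0.098], [-0.0, 0.098, -0.995], [-1.0, 0.0, 0.0]]
ft_force: [1.0, -0.7, -3.1]
grip_width: 0.0489
shift [ 0.0948  0.0869 -0.2177] dr [-0.0021  0.0001 -0.0002]
```

```bash
python3 -m crank '{"hand":[255,255,255,255,255],"translation":[[0,0.018,-0.045],[0,0.036,-0.09],[0,0.054,-0.135],[0,0.072,-0.18],[0,0.087,-0.215]],"dr":[[0,0,0],[0,0,0],[0,0,0],[0,0,0],[0,0,0]]}'
python3 -m crank '{"hand":[255,255,255,255,255],"translation":[[0,0,0],[0.03,0,0],[0.06,0,0],[0.09,0,0],[0.1,0,0]],"dr":[[0,0,0],[0,0,0],[0,0,0],[0,0,0],[0,0,0]]}'
python3 - <<'E'
from lay import *
p=plate(-.035,-.02); togo((*p,.0605),down(PY))
E
```

```text
time_s: 11.45
position: [0.5669, 0.0279, 0.2147]
tool_rot: [[0.0, 0.995, 0.101], [0.0, 0.101, -0.995], [-1.0, 0.0, -0.0]]
ft_force: [1.1, -0.9, -4.2]
grip_width: 0.0497
time_s: 11.95
position: [0.5655, 0.0248, 0.1119]
tool_rot: [[-0.005, 0.995, 0.099], [0.001, 0.099, -0.995], [-1.0, -0.005, -0.001]]
ft_force: [0.8, -0.5, -3.7]
grip_width: 0.0494
shift [ 0.0514  0.0024 -0.0045] dr [-0.0009 -0.0012  0.005 ]
```

```bash
python3 -m crank '{"hand":[255,255,255,255,255],"translation":[[0.025,0.001,-0.002],[0.04,0.001,-0.003],[0.047,0.001,-0.003],[0.05,0.001,-0.003],[0.05,0.001,-0.003]],"dr":[[0,0,0],[0,0,0],[0,0,0],[0,0,0],[0,0,0]]}'
python3 - <<'E'
from lay import *
p=plate(-.035,-.02); togo((*p,.0605),down(PY))
E
```

```text
time_s: 12.45
position: [0.5682, 0.0279, 0.065]
tool_rot: [[0.001, 0.995, 0.1], [-0.0, 0.1, -0.995], [-1.0, 0.001, 0.0]]
ft_force: [0.2, 0.1, -3.1]
grip_width: 0.049
shift [ 0.0045 -0.0008 -0.0018] dr [-0.0005  0.0003 -0.0009]
```

```bash
python3 -m crank '{"hand":[255,255,255,255],"translation":[[0.002,-0.001,-0.001],[0.0035,-0.001,-0.001],[0.004,-0.001,-0.001],[0.004,-0.001,-0.001]],"dr":[[0,0,0],[0,0,0],[0,0,0],[0,0,0]]}'
python3 -m crank '{"hand":[255,0,0,0,0],"translation":[[0.0005,0,0],[0.0005,0,0],[0.0005,0,0],[0.0005,0,0],[0.0005,0,0]],"dr":[[0,0,0],[0,0,0],[0,0,0],[0,0,0],[0,0,0]]}'
python3 -m crank '{"hand":[0,0,0,0,0],"translation":[[-0.01,0,0],[-0.05,0,0],[-0.1,0,0],[-0.15,0,0],[-0.2,0,0]],"dr":[[0,0,0],[0,0,0],[0,0,0],[0,0,0],[0,0,0]]}'
python3 - <<'E'
from lay import *
togo((.6036,-.2708,.2),down(24.3))
E
```

```text
time_s: 12.85
position: [0.5668, 0.0291, 0.061]
tool_rot: [[0.001, 0.995, 0.1], [-0.0, 0.1, -0.995], [-1.0, 0.001, 0.0]]
ft_force: [-2.4, 1.5, 3.7]
grip_width: 0.049
time_s: 13.35
position: [0.5668, 0.029, 0.0598]
tool_rot: [[0.0, 0.995, 0.1], [-0.0, 0.1, -0.995], [-1.0, 0.0, 0.0]]
ft_force: [0.3, 0.8, -0.4]
grip_width: 0.0858
time_s: 13.85
position: [0.5662, 0.0291, 0.2628]
tool_rot: [[0.001, 0.995, 0.1], [-0.0, 0.1, -0.995], [-1.0, 0.001, 0.0]]
ft_force: [1.3, -0.3, -0.4]
grip_width: 0.0855
shift [0.0629 0.0072 0.3022] dr [-3.241e-01  3.000e-04 -7.000e-04]
```

```bash
cat > meas.py <<'E'
from lay import *
def inplate(Q): 
    a=np.radians(PY); return (Q[:,:2]-PC)@np.array([[np.cos(a),-np.sin(a)],[np.sin(a),np.cos(a)]])
def rect(P,M,n):
    M=cv2.morphologyEx(M.astype(np.uint8),cv2.MORPH_OPEN,np.ones((2,2),np.uint8))>0
    k,L,st,_=cv2.connectedComponentsWithStats(M.astype(np.uint8)); M=L==1+np.argmax(st[1:,4])
    Q=P[M]; r=cv2.minAreaRect((inplate(Q)*1000).astype(np.float32)); print(n,"plate-frame mm",np.round(r[0],1),np.round(r[1],1),round(r[2],1),"ztop",np.percentile(Q[:,2],95).round(4))
E
python3 - <<'E'
from meas import *
im,d,c=snap("wrist","w3");P=cloud(c,d)
X=inplate(P.reshape(-1,3)).reshape(400,640,2)
rect(P,(P[...,2]>.03)&(P[...,2]<.1)&(abs(X[...,0])<.1)&(abs(X[...,1])<.14),"plate+")
for n,y in(("low",.08),("tall",-.02)): rect(P,(P[...,2]>.054)&(P[...,2]<.1)&(np.hypot(X[...,0]+.035,X[...,1]-y)<.045),n)
print("plate z",np.nanmedian(P[...,2][(abs(X[...,0]-.04)<.03)&(abs(X[...,1])<.1)]))
E
python3 -m crank '{"hand":[0,0,0,0,0],"translation":[[0,0.001,0.045],[0,0.002,0.09],[0,0.003,0.135],[0,0.004,0.18],[0,0.005,0.225]],"dr":[[-0.06,0,0],[-0.12,0,0],[-0.18,0,0],[-0.24,0,0],[-0.324,0,0]]}'
python3 - <<'E'
from lay import *
togo((.6036,-.2708,.2),down(24.3))
E
```

```text
plate+ plate-frame mm [ 53.3 -22.1] [182.4 267.5] 19.8 ztop nan
low plate-frame mm [-34.  80.] [54.  31.8] 1.6 ztop nan
tall plate-frame mm [-32.5 -25.2] [44.1 55.3] 89.4 ztop nan
plate z 0.31902062066133086
time_s: 14.4
position: [0.594, -0.1961, 0.2604]
tool_rot: [[0.001, 0.91, 0.414], [-0.0, 0.414, -0.91], [-1.0, 0.0, 0.0]]
ft_force: [-0.3, 0.5, 0.1]
grip_width: 0.0854
shift [ 0.0604 -0.0222  0.0719] dr [ 0.0027  0.0005 -0.0004]
```

View pics/w3.png

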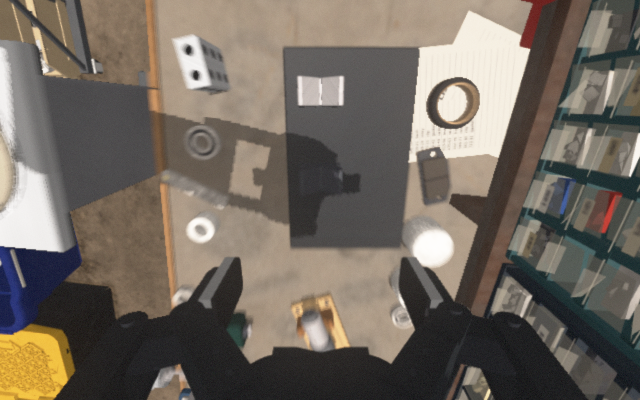

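The picture shows the low block at (320,90) and the dark block in the shadow at (330,178), both on the plate with grooves along it. Refine the numbers with a cleaner mask and close in on the axle.

```bash
sed -i 's/np.ones((2,2),np.uint8)/np.ones((3,3),np.uint8)/; s/^    Q=P\[M\];/    Q=P[M]; Q=Q[~np.isnan(Q[:,2])];/' meas.py
python3 - <<'E'
from meas import *
im,d,c=load("w3");P=cloud(c,d); X=inplate(P.reshape(-1,3)).reshape(400,640,2); z=P[...,2]
v=np.arange(400)[:,None]+0*z<255
rect(P,v&(z>.035)&(z<.052)&(abs(X[...,0])<.1)&(abs(X[...,1])<.15),"plate")
for n,y,h in(("low",.08,.079),("tall",-.02,.089)): rect(P,v&(z>h-.011)&(z<h+.004)&(np.hypot(X[...,0]+.035,X[...,1]-y)<.045),n)
E
python3 -m crank '{"hand":[0,0,0],"translation":[[0.03,-0.02,0.045],[0.06,-0.022,0.072],[0.06,-0.022,0.072]],"dr":[[0,0,0],[0,0,0],[0,0,0]]}'
python3 - <<'E'
from meas import *
im,d,c=snap("wrist","w4"); print(sensors.observe()["position"]);P=cloud(c,d);z=P[...,2]
a=np.radians(24.3);R=np.array([[np.cos(a),-np.sin(a)],[np.sin(a),np.cos(a)]])
Y=(P[...,:2]-np.array([.6036,-.2708]))@R
v=np.arange(400)[:,None]+0*z<330
for lo,hi in((-.11,.11),):
  M=v&(z>.048)&(z<.075)&(abs(Y[...,0])<.03)&(abs(Y[...,1])<.11)
  q=Y[M]; print("n",M.sum(),"y range",np.percentile(q[:,1],[.2,99.8]))
for y0 in(-.06,-.015,0,.015,.05,.07):
  M=v&(z>.03)&(z<.075)&(abs(Y[...,0])<.03)&(abs(Y[...,1]-y0)<.006)
  if M.sum()<20: continue
  t=z[M].max(); q=Y[M][z[M]>t-.006]; print(y0,"ztop",t.round(4),"x",q[:,0].min().round(4),q[:,0].max().round(4))
E
```

```text
plate plate-frame mm [0.8 0.2] [160.7 259.2] 0.2 ztop 0.0469
low plate-frame mm [-18.8  80.7] [16.6 29.8] 0.8 ztop 0.0804
tall plate-frame mm [-52.2 -18.6] [29.8 15.3] 89.6 ztop 0.09
time_s: 14.7
position: [0.6021, -0.2722, 0.1943]
tool_rot: [[-0.007, 0.913, 0.407], [0.004, 0.407, -0.913], [-1.0, -0.005, -0.007]]
ft_force: [-0.2, 0.4, -0.8]
grip_width: 0.0855
[ 0.60285188 -0.27038303  0.19716537]
n 4022 y range [-0.08692878  0.08348767]
-0.06 ztop 0.0554 x -0.0074 0.0076
-0.015 ztop 0.0656 x -0.0122 0.0133
0 ztop 0.0659 x -0.012 0.0121
0.015 ztop 0.066 x -0.0117 0.0129
0.05 ztop 0.063 x -0.0114 0.0126
0.07 ztop 0.0629 x -0.0101 0.0123
```

```bash
python3 - <<'E'
from meas import *
print(sensors.observe()["q"].round())
togo((.6038,-.2706,.026),down(24.3))
E
python3 -m crank '{"hand":[0,0,0,0,0],"translation":[[0.04,0,0],[0.08,0,0],[0.12,0,0],[0.12,0,0],[0.12,0,0]],"dr":[[0,0,0],[0,0,0],[0,0,0],[0,0,0],[0,0,0]]}'
python3 - <<'E'
from meas import *
togo((.6038,-.2706,.026),down(24.3))
E
```

```text
[-34.  35.  58.   0.  88. -59.]
shift [0.1712 0.0012 0.0013] dr [-0.0027 -0.0042  0.0026]
time_s: 15.25
position: [0.6046, -0.2687, 0.082]
tool_rot: [[0.002, 0.911, 0.412], [-0.001, 0.412, -0.911], [-1.0, 0.001, 0.002]]
ft_force: [-0.2, -0.5, 1.3]
grip_width: 0.0854
shift [ 0.056  -0.0016  0.0013] dr [ 0.0008  0.0018 -0.0012]
```

```bash
python3 -m crank '{"hand":[0,0,0,0,0],"translation":[[0.02,-0.001,0.001],[0.04,-0.001,0.001],[0.05,-0.001,0.001],[0.054,-0.001,0.001],[0.054,-0.001,0.001]],"dr":[[0,0,0],[0,0,0],[0,0,0],[0,0,0],[0,0,0]]}'
python3 -m crank '{"hand":[255,255,255,255,255],"translation":[[0,0,0],[0,0,0],[0,0,0],[0,0,0],[0,0,0]],"dr":[[0,0,0],[0,0,0],[0,0,0],[0,0,0],[0,0,0]]}' 80
python3 -m crank '{"hand":[255,255,255,255,255],"translation":[[0,0,0],[0,0,0],[0,0,0],[0,0,0],[0,0,0]],"dr":[[0,0,0],[0,0,0],[0,0,0],[0,0,0],[0,0,0]]}'
```

```text
time_s: 15.75
position: [0.6039, -0.2705, 0.0272]
tool_rot: [[0.002, 0.911, 0.412], [-0.001, 0.412, -0.911], [-1.0, 0.001, 0.002]]
ft_force: [0.3, -0.4, 1.2]
grip_width: 0.0855
time_s: 16.25
position: [0.6033, -0.2706, 0.0267]
tool_rot: [[0.001, 0.912, 0.411], [-0.001, 0.411, -0.912], [-1.0, 0.0, 0.001]]
ft_force: [-2.6, 0.3, 5.3]
grip_width: 0.0362
time_s: 16.75
position: [0.6033, -0.2706, 0.0267]
tool_rot: [[0.001, 0.912, 0.411], [-0.001, 0.411, -0.912], [-1.0, 0.0, 0.001]]
ft_force: [-2.3, -0.5, 4.9]
grip_width: 0.0362
```

```bash
python3 -m crank '{"hand":[255,255,255,255,255],"translation":[[-0.01,0,0],[-0.03,0,0],[-0.07,0,0],[-0.11,0,0],[-0.14,0,0]],"dr":[[0,0,0],[0,0,0],[0,0,0],[0,0,0],[0,0,0]]}'
python3 - <<'E'
from lay import *
p=plate(-.035,.03); togo((*p,.17),down(PY))
E
```

```text
time_s: 17.25
position: [0.6032, -0.2702, 0.168]
tool_rot: [[0.001, 0.911, 0.412], [-0.0, 0.412, -0.911], [-1.0, 0.0, 0.0]]
ft_force: [-0.1, -0.0, -6.4]
grip_width: 0.0358
shift [-0.0021  0.1065 -0.3354] dr [ 0.3238  0.0004 -0.0005]
```

```bash
python3 -m crank '{"hand":[255,255,255,255,255],"translation":[[0,0.008,-0.025],[0,0.02,-0.065],[0,0.033,-0.105],[0,0.046,-0.145],[0,0.059,-0.185]],"dr":[[0.05,0,0],[0.1,0,0],[0.16,0,0],[0.22,0,0],[0.28,0,0]]}'
python3 - <<'E'
from lay import *
p=plate(-.035,.03); togo((*p,.17),down(PY))
E
```

```text
time_s: 17.75
position: [0.5799, -0.0756, 0.1654]
tool_rot: [[-0.002, 0.99, 0.141], [0.001, 0.141, -0.99], [-1.0, -0.002, -0.001]]
ft_force: [0.7, -0.4, -6.8]
grip_width: 0.0358
shift [-0.0045  0.0042 -0.1559] dr [ 0.0409 -0.0009  0.0017]
```

```bash
python3 -m crank '{"hand":[255,255,255,255,255],"translation":[[0,0.001,-0.04],[0,0.002,-0.08],[0,0.004,-0.12],[0,0.004,-0.145],[0,0.004,-0.154]],"dr":[[0.02,0,0],[0.041,0,0],[0.041,0,0],[0.041,0,0],[0.041,0,0]]}'
python3 -m crank '{"hand":[255,255,255],"translation":[[0.01,0,0],[0.02,0,0],[0.02,0,0]],"dr":[[0,0,0],[0,0,0],[0,0,0]]}'
python3 - <<'E'
from meas import *
p=plate(-.035,.03); togo((*p,.0637),down(PY)); snap("wrist","w5")
s=sensors.observe(); print(s["wrist_torque"],s["position"])
E
```

```text
time_s: 18.25
position: [0.5616, 0.0781, 0.1655]
tool_rot: [[-0.002, 0.994, 0.106], [0.001, 0.106, -0.994], [-1.0, -0.002, -0.001]]
ft_force: [0.6, -0.6, -7.3]
grip_width: 0.0356
time_s: 18.55
position: [0.5619, 0.0744, 0.1435]
tool_rot: [[-0.004, 0.995, 0.101], [0.0, 0.101, -0.995], [-1.0, -0.004, -0.0]]
ft_force: [-0.0, -0.6, -5.7]
grip_width: 0.0357
shift [ 0.0798  0.0011 -0.0049] dr [ 0.0012 -0.0005  0.0043]
[-0.1141342  -0.01529496  0.04377416] [0.56241272 0.07439597 0.14451309]
```

View pics/w5.png

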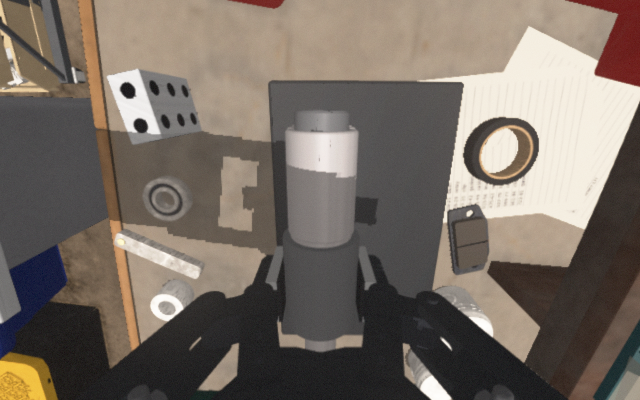

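The picture shows the axle held level with the plate, its thick end at (320,120) pointing left along the plate. The low block is hidden beneath it. Check the pitch by depth, then lower it slowly.

```bash
python3 - <<'E'
from meas import *
im,d,c=load("w5");P=cloud(c,d);X=inplate(P.reshape(-1,3)).reshape(400,640,2);z=P[...,2]
for y0 in (.035,.045,.06,.07,.08,.09,.1,.108):
  M=(z>.13)&(z<.22)&(abs(X[...,1]-y0)<.003)&(abs(X[...,0]+.035)<.03); q=X[M]
  if M.sum()>20: t=z[M].max(); k=q[z[M]>t-.005]; print(y0,t.round(4),k[:,0].min().round(4),k[:,0].max().round(4))
M=(z>.13)&(z<.22)&(abs(X[...,0]+.035)<.02)&(X[...,1]>.09); print("thick end y",np.percentile(X[M][:,1],[99,99.8]))
E
python3 -m crank '{"hand":[255,255,255,255,255],"translation":[[0.01,0,-0.002],[0.02,0.001,-0.004],[0.03,0.001,-0.004],[0.04,0.001,-0.004],[0.05,0.001,-0.004]],"dr":[[0,0,0],[0,0,0],[0,0,0],[0,0,0],[0,0,0]]}'
python3 - <<'E'
from meas import *
p=plate(-.035,.03); togo((*p,.0637),down(PY))
E
```

```text
0.035 0.22 -0.0486 -0.0223
0.045 0.22 -0.0617 -0.0092
0.06 0.1791 -0.0458 -0.0247
0.07 0.1792 -0.0465 -0.0247
0.08 0.179 -0.0463 -0.0246
0.09 0.1793 -0.0456 -0.0244
0.1 0.1792 -0.0458 -0.0248
0.108 0.1752 -0.0439 -0.0271
thick end y [0.10815984 0.10834042]
time_s: 19.1
position: [0.5633, 0.0796, 0.0948]
tool_rot: [[-0.0, 0.995, 0.103], [-0.0, 0.103, -0.995], [-1.0, -0.0, -0.0]]
ft_force: [0.6, -0.1, -7.1]
grip_width: 0.0356
shift [ 0.0311 -0.0011  0.0002] dr [ 0.0027 -0.      0.0004]
```

```bash
python3 -m crank '{"hand":[255,255,255,255,255],"translation":[[0.008,-0.0005,0],[0.016,-0.0005,0],[0.022,-0.0005,0],[0.026,-0.0005,0],[0.028,-0.0005,0]],"dr":[[0,0,0],[0,0,0],[0,0,0],[0,0,0],[0,0,0]]}'
python3 -m crank '{"hand":[255,255,255,255],"translation":[[0.001,0,0],[0.002,0,0],[0.003,0,0],[0.003,0,0]],"dr":[[0,0,0],[0,0,0],[0,0,0],[0,0,0]]}'
```

```text
time_s: 19.6
position: [0.5628, 0.0796, 0.0675]
tool_rot: [[-0.0, 0.995, 0.103], [0.0, 0.103, -0.995], [-1.0, -0.0, -0.0]]
ft_force: [-1.1, -0.1, -6.6]
grip_width: 0.036
time_s: 20.0
position: [0.563, 0.0795, 0.0652]
tool_rot: [[0.001, 0.995, 0.103], [-0.0, 0.103, -0.995], [-1.0, 0.001, 0.0]]
ft_force: [-1.0, -0.3, -3.6]
grip_width: 0.036
```

```bash
python3 -m crank '{"hand":[255,255,255],"translation":[[0.001,0,0],[0.001,0,0],[0.001,0,0]],"dr":[[0,0,0],[0,0,0],[0,0,0]]}'
```

```text
time_s: 20.3
position: [0.563, 0.0795, 0.0651]
tool_rot: [[0.001, 0.995, 0.103], [-0.0, 0.103, -0.995], [-1.0, 0.001, 0.0]]
ft_force: [-4.0, 0.0, 6.0]
grip_width: 0.036
```

```bash
python3 -m crank '{"hand":[255,180,100,0,0],"translation":[[-0.0007,0,0],[-0.0007,0,0],[-0.0007,0,0],[-0.0007,0,0],[-0.0007,0,0]],"dr":[[0,0,0],[0,0,0],[0,0,0],[0,0,0],[0,0,0]]}'
python3 -m crank '{"hand":[0,0,0,0,0],"translation":[[0,0,0],[-0.02,0,0],[-0.06,0,0],[-0.1,0,0],[-0.13,0,0]],"dr":[[0,0,0],[0,0,0],[0,0,0],[0,0,0],[0,0,0]]}'
python3 - <<'E'
from meas import *
im,d,c=snap("wrist","w6");P=cloud(c,d);X=inplate(P.reshape(-1,3)).reshape(400,640,2);z=P[...,2]
for y0 in (.06,.07,.08,.09,.1,.11):
  M=(z>.06)&(z<.13)&(abs(X[...,1]-y0)<.003)&(abs(X[...,0]+.035)<.03); q=X[M]
  if M.sum()>20: t=z[M].max(); k=q[z[M]>t-.005]; print(y0,t.round(4),k[:,0].min().round(4),k[:,0].max().round(4))
M=(z>.07)&(z<.13)&(abs(X[...,0]+.035)<.01)&(X[...,1]>.09); print("thick end y",np.percentile(X[M][:,1],[99,99.8]))
print(sensors.observe()["q"].round()); togo((.4185,.144,.2),down(16.6))
E
```

```text
time_s: 20.8
position: [0.5632, 0.0796, 0.0646]
tool_rot: [[0.001, 0.995, 0.103], [0.0, 0.103, -0.995], [-1.0, 0.001, 0.0]]
ft_force: [-1.0, -0.2, -0.7]
grip_width: 0.0778
time_s: 21.3
position: [0.5632, 0.0796, 0.1971]
tool_rot: [[0.002, 0.995, 0.103], [-0.0, 0.103, -0.995], [-1.0, 0.002, 0.0]]
ft_force: [0.1, 0.7, -0.4]
grip_width: 0.0853
0.06 0.0994 -0.0448 -0.025
0.07 0.0997 -0.0464 -0.0251
0.08 0.0992 -0.0472 -0.0244
0.09 0.1005 -0.0453 -0.0255
0.1 0.1 -0.046 -0.0256
0.11 0.0956 -0.0444 -0.0264
thick end y [0.19578196 0.19605566]
[ -4.  25.  74.   0.  80. -10.]
shift [ 1.000e-04 -1.389e-01 -7.920e-02] dr [-0.1866  0.0026 -0.0097]
```

View pics/w6.png

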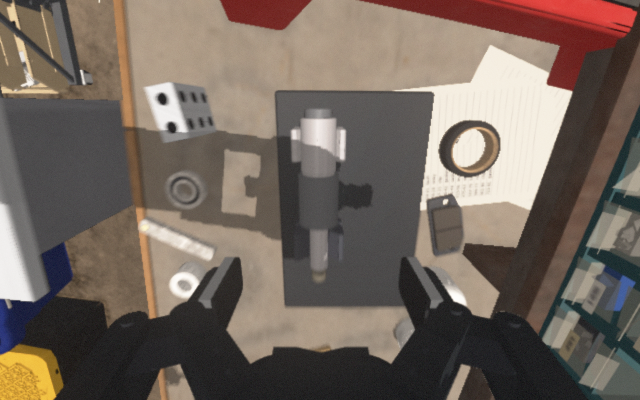

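The axle is seated: low block arms show both sides of the thick journal at (319,145), and the tall block is around the thin journal at (320,245). Depth gives its axis at the expected height. Now the stop block.

```bash
python3 - <<'E'
from meas import *
im,d,c=load("w6");P=cloud(c,d);X=inplate(P.reshape(-1,3)).reshape(400,640,2);z=P[...,2]
M=(z>.075)&(z<.11)&(abs(X[...,0]+.035)<.005)&(abs(X[...,1])<.12); print("y range",np.percentile(X[M][:,1],[0.2,99.8]))
e=(X-0); 
r=onz(c,[(319,281),(319,109)],.0816); print("by ray at axis height",inplate(r).round(4))
Q=P[(z>.066)&(z<.085)&(np.hypot(P[...,0]-.4185,P[...,1]-.144)<.05)]; print("stop",cv2.minAreaRect(Q[:,:2].astype(np.float32)*1000),np.median(Q[:,2]))
E
python3 -m crank '{"hand":[0,0,0,0,0],"translation":[[0,-0.03,-0.018],[0,-0.06,-0.036],[0,-0.1,-0.056],[0,-0.139,-0.079],[0,-0.139,-0.079]],"dr":[[-0.05,0,0],[-0.1,0,0],[-0.15,0,0],[-0.187,0,0],[-0.187,0,0]]}'
python3 - <<'E'
from lay import *
print(sensors.observe()["q"].round()); togo((.4185,.144,.04),down(16.6))
E
```

```text
y range [-0.05785204  0.11277858]
by ray at axis height [[-0.0346 -0.0659]
 [-0.035   0.1127]]
stop ((418.0093688964844, 144.39349365234375), (26.4114933013916, 50.390235900878906), 16.17417335510254) 0.07544532297426826
time_s: 21.85
position: [0.4121, 0.1454, 0.1945]
tool_rot: [[-0.002, 0.957, 0.289], [0.0, 0.289, -0.957], [-1.0, -0.002, -0.001]]
ft_force: [-0.1, -0.4, -0.3]
grip_width: 0.0853
[  4.  13.  95.   0.  73. -13.]
shift [0.1545 0.006  0.0034] dr [ 0.0039 -0.001   0.0019]
```

```bash
python3 -m crank '{"hand":[0,0,0,0,0],"translation":[[0.04,0.005,0.003],[0.08,0.006,0.003],[0.12,0.006,0.003],[0.15,0.006,0.003],[0.154,0.006,0.003]],"dr":[[0,0,0],[0,0,0],[0,0,0],[0,0,0],[0,0,0]]}'
python3 -m crank '{"hand":[0,255,255,255,255],"translation":[[0,0,0],[0,0,0],[0,0,0],[0,0,0],[0,0,0]],"dr":[[0,0,0],[0,0,0],[0,0,0],[0,0,0],[0,0,0]]}' 50
python3 -m crank '{"hand":[255,255,255,255,255],"translation":[[0,0,0],[0,0,0],[0,0,0],[0,0,0],[0,0,0]],"dr":[[0,0,0],[0,0,0],[0,0,0],[0,0,0],[0,0,0]]}'
python3 -m crank '{"hand":[255,255,255,255,255],"translation":[[-0.02,0,0],[-0.06,0,0],[-0.1,0,0],[-0.14,0,0],[-0.17,0,0]],"dr":[[0,0,0],[0,0,0],[0,0,0],[0,0,0],[0,0,0]]}'
python3 - <<'E'
from lay import *
p=plate(-.035,-.089); togo((*p,.21),down(PY))
E
```

```text
time_s: 22.35
position: [0.4218, 0.1425, 0.0379]
tool_rot: [[-0.006, 0.958, 0.286], [-0.0, 0.286, -0.958], [-1.0, -0.006, -0.001]]
ft_force: [0.2, 0.6, -0.5]
grip_width: 0.0851
time_s: 22.85
position: [0.4231, 0.1427, 0.0411]
tool_rot: [[0.001, 0.958, 0.286], [0.0, 0.286, -0.958], [-1.0, 0.001, 0.0]]
ft_force: [-2.0, -0.9, 1.6]
grip_width: 0.0282
time_s: 23.35
position: [0.4232, 0.1428, 0.0411]
tool_rot: [[0.001, 0.958, 0.286], [0.0, 0.286, -0.958], [-1.0, 0.001, 0.0]]
ft_force: [-0.9, 0.2, 6.4]
grip_width: 0.0245
time_s: 23.85
position: [0.4229, 0.1427, 0.2127]
tool_rot: [[0.002, 0.958, 0.286], [0.0, 0.286, -0.958], [-1.0, 0.001, 0.0]]
ft_force: [0.8, 0.6, -4.5]
grip_width: 0.0247
shift [0.0029 0.0929 0.2174] dr [ 0.1897  0.0002 -0.0015]
```

```bash
python3 -m crank '{"hand":[255,255,255,255,255],"translation":[[0,0.015,0.035],[0,0.032,0.075],[0,0.05,0.115],[0,0.067,0.155],[0,0.084,0.195]],"dr":[[0.04,0,0],[0.08,0,0],[0.12,0,0],[0.16,0,0],[0.19,0,0]]}'
python3 -m crank '{"hand":[255,255,255,255],"translation":[[0,0.004,0.022],[0,0.004,0.022],[0,0.004,0.022],[0,0.004,0.022]],"dr":[[0,0,0],[0,0,0],[0,0,0],[0,0,0]]}'
python3 - <<'E'
from meas import *
p=plate(-.035,-.0915); togo((*p,.0865),down(PY))
im,d,c=snap("wrist","w7");P=cloud(c,d)
s=sensors.observe(); t=inplate(s["position"][None])[0]; zt=s["position"][2]+.075-.041
X=inplate(P.reshape(-1,3)).reshape(400,640,2);z=P[...,2]; print("tcp plate",t,"expected top",zt)
M=(z>zt-.07)&(z<zt+.006)&(np.abs(X[...,0]-t[0])<.012)&(abs(X[...,1]-t[1])<.05); print(M.sum(), "face y",np.percentile(X[M][:,1],[2,50,98]),"z",np.percentile(z[M],[2,98]))
E
```

```text
time_s: 24.35
position: [0.5599, -0.0216, 0.2099]
tool_rot: [[-0.001, 0.995, 0.098], [0.0, 0.098, -0.995], [-1.0, -0.001, -0.001]]
ft_force: [0.9, 0.9, -2.4]
grip_width: 0.0242
time_s: 24.75
position: [0.565, -0.0407, 0.2103]
tool_rot: [[-0.001, 0.995, 0.101], [0.0, 0.101, -0.995], [-1.0, -0.001, -0.001]]
ft_force: [-0.3, 0.0, -3.5]
grip_width: 0.0244
shift [0.1238 0.0094 0.0019] dr [ 0.0005 -0.0006  0.0008]
tcp plate [-0.04418001 -0.08964444] expected top 0.24453795982858326
6773 face y [-0.1092003  -0.07242945 -0.06064044] z [0.18329387 0.24595377]
```

```bash
python3 -m crank '{"hand":[255,255,255,255,255],"translation":[[0,0.009,0.007],[0.03,0.009,0.007],[0.06,0.009,0.007],[0.08,0.009,0.007],[0.09,0.009,0.007]],"dr":[[0,0,0],[0,0,0],[0,0,0],[0,0,0],[0,0,0]]}'
python3 -m crank '{"hand":[255,255,255,255,255],"translation":[[0.01,0,0],[0.02,0,0],[0.027,0,0],[0.029,0,0],[0.029,0,0]],"dr":[[0,0,0],[0,0,0],[0,0,0],[0,0,0],[0,0,0]]}'
python3 - <<'E'
from lay import *
p=plate(-.035,-.093); togo((*p,.086),down(PY))
E
```

```text
time_s: 25.3
position: [0.5749, -0.0474, 0.1188]
tool_rot: [[-0.002, 0.995, 0.1], [0.001, 0.1, -0.995], [-1.0, -0.002, -0.001]]
ft_force: [0.3, 0.4, -3.8]
grip_width: 0.0246
time_s: 25.8
position: [0.5753, -0.0477, 0.0916]
tool_rot: [[0.0, 0.995, 0.1], [-0.0, 0.1, -0.995], [-1.0, 0.0, 0.0]]
ft_force: [-0.6, 0.6, -3.7]
grip_width: 0.0241
shift [ 0.0056 -0.0003 -0.0047] dr [-0.0004  0.0001 -0.0002]
```

```bash
python3 -m crank '{"hand":[255,255,255,255,255],"translation":[[0.001,0,-0.003],[0.003,0,-0.0045],[0.0045,0,-0.0045],[0.005,0,-0.0045],[0.005,0,-0.0045]],"dr":[[0,0,0],[0,0,0],[0,0,0],[0,0,0],[0,0,0]]}'
```

```text
time_s: 26.3
position: [0.5747, -0.0432, 0.0865]
tool_rot: [[-0.0, 0.995, 0.1], [0.0, 0.1, -0.995], [-1.0, -0.0, -0.0]]
ft_force: [-0.3, 0.1, -3.3]
grip_width: 0.0245
```

```bash
python3 -m crank '{"hand":[255,255,255],"translation":[[0.001,0,0],[0.0015,0,0],[0.0015,0,0]],"dr":[[0,0,0],[0,0,0],[0,0,0]]}'
python3 -m crank '{"hand":[200,120,0,0,0],"translation":[[0,0,0],[0,0,0],[0,0,0],[0,0,0],[0,0,0]],"dr":[[0,0,0],[0,0,0],[0,0,0],[0,0,0],[0,0,0]]}'
python3 -m crank '{"hand":[0,0,0,0,0],"translation":[[0,0,0],[-0.03,0,0],[-0.07,0,0],[-0.12,0,0],[-0.17,0,0]],"dr":[[0,0,0],[0,0,0],[0,0,0],[0,0,0],[0,0,0]]}'
python3 - <<'E'
from meas import *
im,d,c=snap("wrist","w8");P=cloud(c,d);X=inplate(P.reshape(-1,3)).reshape(400,640,2);z=P[...,2]
rect(P,(z>.11)&(z<.13)&(np.hypot(X[...,0]+.035,X[...,1]+.088)<.05),"stop")
M=(z>.075)&(z<.11)&(abs(X[...,0]+.035)<.005)&(X[...,1]>-.062)&(X[...,1]<.14); print("axle y range",np.percentile(X[M][:,1],[0.2,99.8]))
togo((.431,-.266,.26),down(-83.4))
E
```

```text
time_s: 26.6
position: [0.5749, -0.0432, 0.0861]
tool_rot: [[0.001, 0.995, 0.1], [-0.0, 0.1, -0.995], [-1.0, 0.001, 0.0]]
ft_force: [-2.2, 1.3, 5.2]
grip_width: 0.0247
time_s: 27.1
position: [0.5748, -0.0433, 0.085]
tool_rot: [[0.0, 0.995, 0.1], [-0.0, 0.1, -0.995], [-1.0, 0.0, 0.0]]
ft_force: [-0.3, -0.2, -0.0]
grip_width: 0.0806
time_s: 27.6
position: [0.5743, -0.0431, 0.2568]
tool_rot: [[-0.001, 0.995, 0.1], [0.0, 0.1, -0.995], [-1.0, -0.001, -0.0]]
ft_force: [0.7, 0.2, 0.2]
grip_width: 0.0856
stop plate-frame mm [-33.7 -89.4] [50.7 24.8] 89.7 ztop 0.1216
axle y range [-0.05773512  0.08623215]
shift [ 0.0048 -0.1672  0.2066] dr [ 1.5558 -0.006  -0.0144]
```

View pics/w8.png

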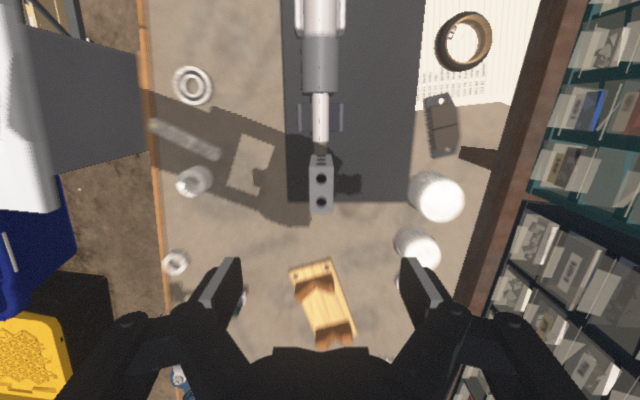

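Stop stands upright at (320,182), its end about 4 mm from the thread, axle untouched. Next the dial stand.

```bash
python3 -m crank '{"hand":[0,0,0,0,0],"translation":[[0,-0.02,0.025],[0,-0.04,0.05],[0,-0.06,0.075],[0,-0.08,0.1],[0,-0.1,0.125]],"dr":[[0.14,0,0],[0.28,0,0],[0.43,0,0],[0.58,0,0],[0.73,0,0]]}'
python3 - <<'E'
from lay import *
togo((.431,-.266,.26),down(-83.4))
E
```

```text
time_s: 28.15
position: [0.4869, -0.1785, 0.2548]
tool_rot: [[0.0, 0.804, -0.594], [-0.0, -0.594, -0.804], [-1.0, 0.0, 0.0]]
ft_force: [0.0, 0.2, 0.5]
grip_width: 0.0851
shift [-0.0052  0.0071  0.1036] dr [ 8.195e-01 -0.000e+00 -1.000e-04]
```

```bash
python3 -m crank '{"hand":[0,0,0,0,0],"translation":[[0,0.001,0.02],[0,0.002,0.04],[0,0.004,0.06],[0,0.006,0.08],[0,0.007,0.103]],"dr":[[0.15,0,0],[0.3,0,0],[0.45,0,0],[0.6,0,0],[0.745,0,0]]}'
python3 -m crank '{"hand":[0,0,0],"translation":[[0,0,0],[0,0,0],[0,0,0]],"dr":[[0.075,0,0],[0.075,0,0],[0.075,0,0]]}'
python3 - <<'E'
from meas import *
im,d,c=snap("wrist","w9");P=cloud(c,d);z=P[...,2]
near=np.hypot(P[...,0]-.42,P[...,1]+.266)<.12
for n,lo,hi in(("pillar top",.150,.170),("base",.03,.046)):
  M=near&(z>lo)&(z<hi); k,L,st,_=cv2.connectedComponentsWithStats(M.astype(np.uint8)); 
  if k<2: continue
  Q=P[L==1+np.argmax(st[1:,4])]; print(n,len(Q),np.round(cv2.minAreaRect(Q[:,:2].astype(np.float32)*1000)[0],1),cv2.minAreaRect(Q[:,:2].astype(np.float32)*1000)[1:],np.median(Q[:,2]))
togo((.431,-.266,.123),down(-83.4))
E
```

```text
time_s: 28.65
position: [0.4322, -0.2655, 0.2548]
tool_rot: [[0.0, 0.189, -0.982], [0.0, -0.982, -0.189], [-1.0, -0.0, -0.0]]
ft_force: [0.5, -0.0, -0.6]
grip_width: 0.0856
time_s: 28.95
position: [0.4327, -0.2647, 0.2549]
tool_rot: [[0.0, 0.123, -0.992], [0.0, -0.992, -0.123], [-1.0, -0.0, -0.0]]
ft_force: [-0.2, 0.3, -0.3]
grip_width: 0.0855
pillar top 326 [ 430.9 -266.9] ((15.683450698852539, 14.892538070678711), 6.811117649078369) 0.16034220312428654
base 1076 [ 437.9 -266.3] ((65.25008392333984, 49.51766586303711), 8.318090438842773) 0.039197573176882855
shift [0.1319 0.0012 0.002 ] dr [ 0.0081 -0.      0.0001]
```

View pics/w9.png

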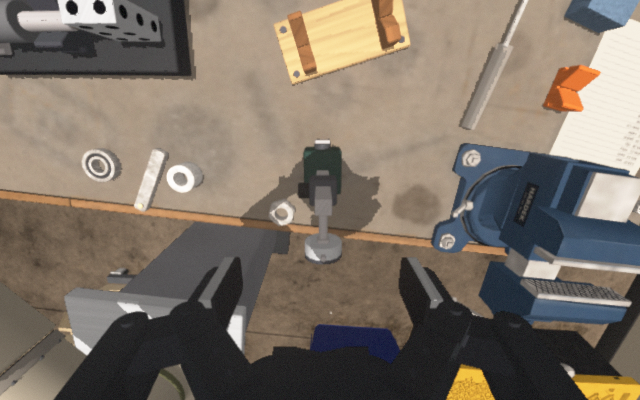

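The picture shows the stand at (322,175), pillar top at (322,182), dial towards the robot at (322,248), and a side knob on the clamp at (303,190). The jaws straddle it along y.

```bash
python3 -m crank '{"hand":[0,0,0,0,0],"translation":[[0.03,0.002,0.002],[0.07,0.002,0.002],[0.1,0.002,0.002],[0.125,0.002,0.002],[0.13,0.002,0.002]],"dr":[[0,0,0],[0,0,0],[0,0,0],[0,0,0],[0,0,0]]}'
python3 -m crank '{"hand":[0,150,255,255,255],"translation":[[0,0,0],[0,0,0],[0,0,0],[0,0,0],[0,0,0]],"dr":[[0,0,0],[0,0,0],[0,0,0],[0,0,0],[0,0,0]]}' 80
python3 -m crank '{"hand":[255,255,255,255,255],"translation":[[0,0,0],[0,0,0],[0,0,0],[0,0,0],[0,0,0]],"dr":[[0,0,0],[0,0,0],[0,0,0],[0,0,0],[0,0,0]]}'
```

```text
time_s: 29.5
position: [0.4302, -0.2659, 0.1227]
tool_rot: [[-0.003, 0.122, -0.992], [0.003, -0.992, -0.122], [-1.0, -0.004, 0.003]]
ft_force: [-0.2, -0.2, 0.4]
grip_width: 0.0855
time_s: 30.0
position: [0.4311, -0.2673, 0.1256]
tool_rot: [[0.001, 0.121, -0.993], [-0.001, -0.993, -0.121], [-1.0, 0.001, -0.001]]
ft_force: [-0.2, -0.7, -0.1]
grip_width: 0.0282
time_s: 30.5
position: [0.4311, -0.2674, 0.1255]
tool_rot: [[0.001, 0.121, -0.993], [-0.001, -0.993, -0.121], [-1.0, 0.001, -0.001]]
ft_force: [-0.6, -0.3, 5.9]
grip_width: 0.0149
```

```bash
python3 -m crank '{"hand":[255,255,255,255,255],"translation":[[-0.01,0,0],[-0.04,0,0],[-0.08,0,0],[-0.12,0,0],[-0.16,0,0]],"dr":[[0,0,0],[0,0,0],[0,0,0],[0,0,0],[0,0,0]]}'
python3 - <<'E'
from lay import *
s=sensors.observe();print(s["wrist_torque"],s["q"].round())
p=plate(.035,.03); togo((*p,.285),down(PY-90))
E
```

```text
time_s: 31.0
position: [0.4303, -0.2664, 0.2859]
tool_rot: [[-0.002, 0.121, -0.993], [0.002, -0.993, -0.121], [-1.0, -0.002, 0.002]]
ft_force: [-0.0, -1.3, -8.4]
grip_width: 0.0148
[-0.10187948 -0.14259979 -0.07972314] [-45.  15.  75.   0.  90.  38.]
shift [ 0.0013 -0.3258 -0.2426] dr [0.0205 0.0017 0.0024]
```

```bash
python3 -m crank '{"hand":[255,255,255,255,255],"translation":[[0,-0.025,-0.018],[0,-0.055,-0.041],[0,-0.085,-0.063],[0,-0.115,-0.086],[0,-0.145,-0.108]],"dr":[[0,0,0],[0,0,0],[0.01,0,0],[0.015,0,0],[0.02,0,0]]}'
python3 - <<'E'
from lay import *
for t in("w8","w6"):
  im,d,c=load(t); P=cloud(c,d)[:, 430:].reshape(-1,3)
  for lo,hi in((.06,.15),(.15,.25),(.25,.5)):
    Q=P[(P[:,2]>lo)&(P[:,2]<hi)&(P[:,1]>-.1)&(P[:,1]<.25)&(P[:,0]>.66)]; print(t,lo,len(Q),Q[:,0].min() if len(Q) else None)
p=plate(.035,.03); togo((*p,.285),down(PY-90))
E
```

```text
time_s: 31.5
position: [0.5206, -0.1084, 0.2842]
tool_rot: [[-0.003, 0.1, -0.995], [0.001, -0.995, -0.1], [-1.0, -0.002, 0.003]]
ft_force: [0.7, -0.4, -8.0]
grip_width: 0.0148
w8 0.06 8326 0.7480009697326114
w8 0.15 32819 0.7483560457425242
w8 0.25 5946 0.7525749735252958
w6 0.06 21013 0.6600025243357203
w6 0.15 19929 0.7479928669500809
w6 0.25 0 None
shift [-0.0008 -0.1826 -0.1302] dr [0.0002 0.0026 0.0017]
```

Cabinet front is at x=.748 and the wrist camera will lead on that side. Measure how far the hand actually sticks out using the top and side cameras' depth.

```bash
python3 - <<'E'
from lay import *
s=sensors.observe(); T=s["tool_rot"];p=s["position"]
for n in("top","side"):
  im,d,c=snap(n,n+"1"); P=cloud(c,d).reshape(-1,3); L=(P-p)@T   # tool coords
  Q=L[(L[:,0]<-.06)&(L[:,0]>-.35)&(abs(L[:,1])<.08)&(L[:,2]>-.2)&(L[:,2]<.1)]
  for a in np.arange(-.06,-.34,-.02):
    k=Q[(Q[:,0]<=a)&(Q[:,0]>a-.02)]
    if len(k): print(n,"tool x %.2f"%a,len(k),"min z",np.percentile(k[:,2],[0,3]).round(3))
E
```

```text
top tool x -0.06 65 min z [0.001 0.002]
top tool x -0.08 191 min z [-0.013 -0.012]
top tool x -0.10 29 min z [-0.005 -0.005]
top tool x -0.12 8 min z [0.012 0.015]
top tool x -0.14 27 min z [0.02 0.02]
top tool x -0.16 31 min z [0.02  0.022]
top tool x -0.18 31 min z [0.019 0.022]
top tool x -0.20 144 min z [0.008 0.013]
top tool x -0.22 166 min z [0.008 0.012]
top tool x -0.24 299 min z [-0.061  0.014]
top tool x -0.26 811 min z [-0.064 -0.039]
top tool x -0.28 3834 min z [-0.061 -0.043]
top tool x -0.30 1303 min z [-0.046 -0.035]
side tool x -0.06 109 min z [-0.015 -0.012]
side tool x -0.08 136 min z [-0.021 -0.012]
side tool x -0.10 102 min z [-0.012 -0.011]
side tool x -0.12 119 min z [-0.034 -0.027]
side tool x -0.14 155 min z [-0.033 -0.03 ]
side tool x -0.16 187 min z [-0.038 -0.032]
side tool x -0.18 146 min z [-0.036 -0.031]
side tool x -0.20 176 min z [-0.038 -0.033]
side tool x -0.22 279 min z [-0.059 -0.003]
side tool x -0.24 333 min z [-0.071 -0.059]
side tool x -0.26 373 min z [-0.068 -0.059]
side tool x -0.28 651 min z [-0.061 -0.045]
side tool x -0.30 61 min z [-0.04  -0.035]
```

No camera housing shows beyond 71 mm from the tool axis, so there is about 45 mm clearance. Continue.

```bash
python3 -m crank '{"hand":[255,255,255,255,255],"translation":[[0,-0.035,-0.025],[0,-0.075,-0.055],[0,-0.115,-0.082],[0,-0.15,-0.107],[0,-0.178,-0.125]],"dr":[[0,0,0],[0,0,0],[0,0,0],[0,0,0],[0,0,0]]}'
python3 -m crank '{"hand":[255,255,255],"translation":[[0,0,0],[0,0,0],[0,0,0]],"dr":[[0,0,0],[0,0,0],[0,0,0]]}'
python3 - <<'E'
from meas import *
p=plate(.035,.03); togo((*p,.285),down(PY-90)); s=sensors.observe(); print(s["position"])
im,d,c=snap("wrist","w10"); im,d,c=snap("side","s10")
cv2.imwrite("pics/s10c.png",cv2.resize(im[60:260,260:480],None,fx=3,fy=3,interpolation=cv2.INTER_CUBIC))
E
```

```text
time_s: 32.1
position: [0.6273, 0.0817, 0.2837]
tool_rot: [[-0.003, 0.102, -0.995], [0.001, -0.995, -0.102], [-1.0, -0.001, 0.003]]
ft_force: [-0.1, -0.9, -7.7]
grip_width: 0.015
time_s: 32.4
position: [0.6266, 0.0786, 0.2845]
tool_rot: [[-0.002, 0.1, -0.995], [-0.0, -0.995, -0.1], [-1.0, 0.0, 0.002]]
ft_force: [-1.5, -0.2, -7.7]
grip_width: 0.0148
shift [-0.0006 -0.0072 -0.0059] dr [-0.0005  0.002  -0.0001]
[0.6266211  0.0786352  0.28446055]
```

View pics/s10c.png

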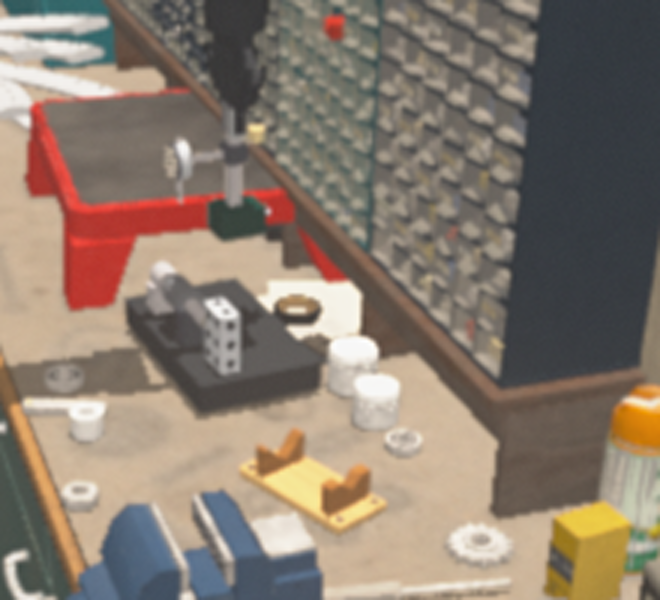

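View pics/w10.png

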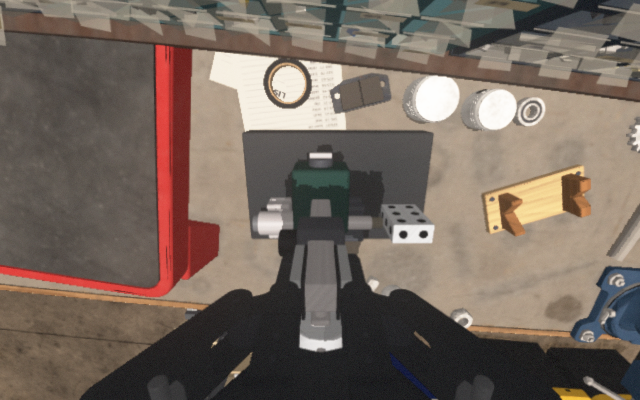

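```bash
python3 - <<'E'
from meas import *
im,d,c=load("w10");P=cloud(c,d)
h=cv2.cvtColor(im,cv2.COLOR_BGR2HSV); M=np.zeros(d.shape,bool); M[165:225,290:350]=True
g=M&(abs(P[...,2]-(.2845-.1255+.039))<.02)&(im[...,1]>im[...,2].astype(int)+8)
Q=P[g]; A=np.c_[Q[:,:2],np.ones(len(Q))]; k=np.linalg.lstsq(A,Q[:,2],rcond=None)[0]; r=Q[:,2]-A@k
A=A[abs(r)<.003];k=np.linalg.lstsq(A,Q[abs(r)<.003][:,2],rcond=None)[0]; print("n",g.sum(),"tilt dz/dx,dz/dy",k[:2].round(4),"z",np.median(Q[:,2]))
E
python3 -m crank '{"hand":[255,255,255,255,255],"translation":[[0,-0.006,-0.004],[0.02,-0.006,-0.005],[0.05,-0.006,-0.005],[0.07,-0.006,-0.005],[0.07,-0.006,-0.005]],"dr":[[0,0,0],[0,0,0],[0,0,0],[0,0,0],[0,0,0]]}'
python3 - <<'E'
from meas import *
p=plate(.035,.03); togo((*p,.1705),down(PY-90)); s=sensors.observe(); print(s["position"])
E
```

```text
n 2211 tilt dz/dx,dz/dy [-0.0015  0.0002] z 0.19848755572305815
time_s: 33.0
position: [0.6302, 0.0859, 0.212]
tool_rot: [[-0.007, 0.1, -0.995], [0.0, -0.995, -0.1], [-1.0, -0.001, 0.007]]
ft_force: [-0.2, 0.3, -8.0]
grip_width: 0.0148
shift [ 0.0415 -0.0002 -0.0019] dr [-0.      0.0066  0.0011]
[0.63023616 0.08592843 0.21196795]
```

```bash
python3 -m crank '{"hand":[255,255,255,255,255],"translation":[[0.01,0,-0.001],[0.02,0,-0.001],[0.026,0,-0.001],[0.03,0,-0.001],[0.03,0,-0.001]],"dr":[[0,0,0],[0,0,0],[0,0,0],[0,0,0],[0,0,0]]}'
python3 - <<'E'
from meas import *
p=plate(.035,.03); togo((*p,.1705),down(PY-90)); s=sensors.observe(); print(s["position"])
im,d,c=snap("side","s11")
cv2.imwrite("pics/s11c.png",cv2.resize(im[90:200,290:380],None,fx=5,fy=5,interpolation=cv2.INTER_CUBIC))
E
```

```text
time_s: 33.5
position: [0.6323, 0.0861, 0.1846]
tool_rot: [[-0.001, 0.101, -0.995], [0.0, -0.995, -0.101], [-1.0, -0.0, 0.001]]
ft_force: [0.3, 0.3, -8.2]
grip_width: 0.0149
shift [ 0.0141 -0.0003  0.0005] dr [0.0004 0.0007 0.0001]
[0.63234157 0.0860653  0.18461387]
```

View pics/s11c.png

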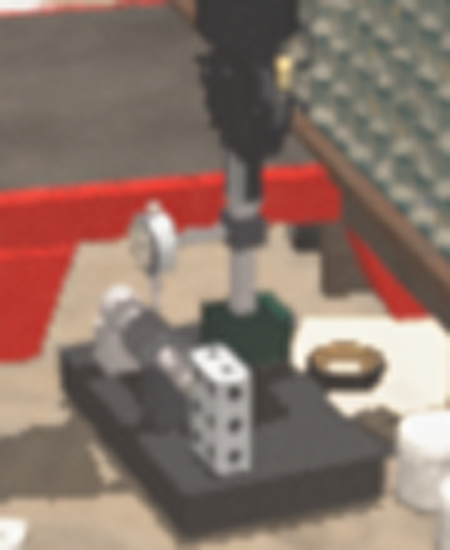

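The plunger hangs above the middle of the axle body at crop (155,300), and the stand is upright. Lower slowly.

```bash
python3 -m crank '{"hand":[255,255,255,255,255],"translation":[[0.003,0,0],[0.006,0,0],[0.009,0,0],[0.012,0,0],[0.012,0,0]],"dr":[[0,0,0],[0,0,0],[0,0,0],[0,0,0],[0,0,0]]}'
python3 -m crank '{"hand":[255,255,255],"translation":[[0.001,0,0],[0.0015,0,0],[0.0015,0,0]],"dr":[[0,0,0],[0,0,0],[0,0,0]]}'
```

```text
time_s: 34.05
position: [0.6324, 0.086, 0.1727]
tool_rot: [[-0.0, 0.101, -0.995], [0.0, -0.995, -0.101], [-1.0, -0.0, 0.0]]
ft_force: [0.6, 0.4, -6.4]
grip_width: 0.015
time_s: 34.35
position: [0.6325, 0.086, 0.1716]
tool_rot: [[0.0, 0.101, -0.995], [0.0, -0.995, -0.101], [-1.0, -0.0, -0.0]]
ft_force: [0.1, -0.1, -6.1]
grip_width: 0.0145
```

```bash
python3 -m crank '{"hand":[255,255,255],"translation":[[0.0007,0,0],[0.001,0,0],[0.001,0,0]],"dr":[[0,0,0],[0,0,0],[0,0,0]]}'
```

```text
time_s: 34.65
position: [0.6325, 0.086, 0.1706]
tool_rot: [[0.0, 0.101, -0.995], [0.0, -0.995, -0.101], [-1.0, -0.0, -0.0]]
ft_force: [0.1, 0.3, -5.5]
grip_width: 0.015
```

```bash
python3 -m crank '{"hand":[255,255,255],"translation":[[0.0007,0,0],[0.001,0,0],[0.001,0,0]],"dr":[[0,0,0],[0,0,0],[0,0,0]]}'
```

```text
time_s: 34.95
position: [0.6328, 0.0861, 0.1705]
tool_rot: [[0.002, 0.101, -0.995], [-0.0, -0.995, -0.101], [-1.0, 0.0, -0.002]]
ft_force: [-0.1, 0.2, 2.5]
grip_width: 0.0151
```

Base is on the plate. Release gently, retreat straight up, and check.

```bash
python3 -m crank '{"hand":[220,190,150,100,50],"translation":[[0,0,0],[0,0,0],[0,0,0],[0,0,0],[0,0,0]],"dr":[[0,0,0],[0,0,0],[0,0,0],[0,0,0],[0,0,0]]}'
python3 -m crank '{"hand":[0,0,0,0,0],"translation":[[0,0,0],[0,0,0],[-0.01,0,0],[-0.04,0,0],[-0.08,0,0]],"dr":[[0,0,0],[0,0,0],[0,0,0],[0,0,0],[0,0,0]]}'
python3 -m crank '{"hand":[0,0,0,0,0],"translation":[[-0.04,0,0],[-0.08,0,0],[-0.12,0,0],[-0.12,0,0.03],[-0.12,0,0.06]],"dr":[[0,0,0],[0,0,0],[0,0,0],[0,0,0],[0,0,0]]}'
python3 - <<'E'
from meas import *
im,d,c=snap("wrist","w12");P=cloud(c,d);X=inplate(P.reshape(-1,3)).reshape(400,640,2);z=P[...,2]
def near(x,y,r): return np.hypot(X[...,0]-x,X[...,1]-y)<r
rect(P,near(.035,.03,.03)&(z>.2)&(z<.212),"pillar top")
rect(P,near(.04,.03,.05)&(z>.078)&(z<.09),"base")
rect(P,near(-.035,.03,.03)&(z>.165)&(z<.185),"dial cap")
rect(P,near(-.035,-.089,.05)&(z>.112)&(z<.126),"stop")
rect(P,near(-.035,.08,.04)&(z>.06)&(z<.11),"low+axle"); 
for y0 in(.1,.085,.07,-.03,-.045):
  M=near(-.035,y0,.02)&(abs(X[...,1]-y0)<.003)&(abs(X[...,0]+.035)<.008)&(z<.12)&(z>.06); M.sum()>3 and print(y0,z[M].max().round(4),X[M][:,0].mean().round(4))
print(sensors.observe()["position"],sensors.observe()["ft_force"])
im,d,c=snap("side","s12"); cv2.imwrite("pics/s12c.png",cv2.resize(im[90:200,290:380],None,fx=5,fy=5,interpolation=cv2.INTER_CUBIC))
E
```

```text
time_s: 35.45
position: [0.6325, 0.086, 0.1694]
tool_rot: [[-0.0, 0.101, -0.995], [0.0, -0.995, -0.101], [-1.0, -0.0, 0.0]]
ft_force: [-1.3, -0.2, -0.9]
grip_width: 0.0628
time_s: 35.95
position: [0.6319, 0.0861, 0.2497]
tool_rot: [[-0.003, 0.101, -0.995], [0.0, -0.995, -0.101], [-1.0, -0.0, 0.003]]
ft_force: [1.0, -0.3, 0.9]
grip_width: 0.0856
time_s: 36.45
position: [0.5726, 0.0799, 0.3712]
tool_rot: [[0.004, 0.101, -0.995], [-0.0, -0.995, -0.101], [-1.0, 0.001, -0.004]]
ft_force: [1.5, -0.3, 0.1]
grip_width: 0.0857
pillar top plate-frame mm [35.8 30.3] [15.3 14.9] 90.0 ztop 0.2069
base plate-frame mm [40.  29.5] [59.2 49.4] 0.1 ztop 0.086
dial cap plate-frame mm [-34.   29.6] [19.6 30.1] 0.4 ztop 0.1768
stop plate-frame mm [-34.4 -89.4] [48.9 25.7] 89.0 ztop 0.1221
low+axle plate-frame mm [-34.6  76.9] [49. 72.] 0.3 ztop 0.0989
0.1 0.0998 -0.0343
0.085 0.0989 -0.0346
0.07 0.0997 -0.0346
-0.03 0.0918 -0.0342
-0.045 0.0922 -0.0335
[0.56825884 0.08009705 0.37149581] [0.51711147 0.63020971 3.25504989]
```

View pics/w12.png

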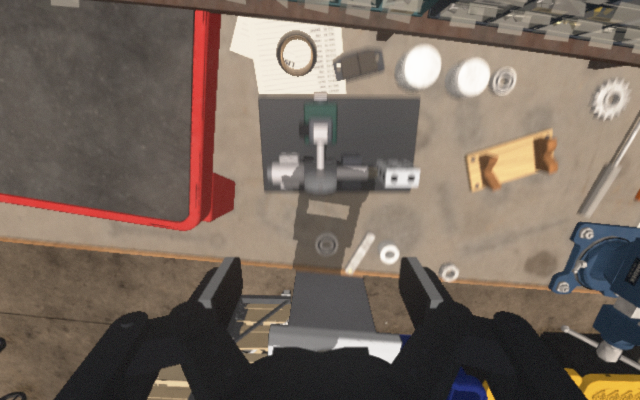

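View pics/s12c.png

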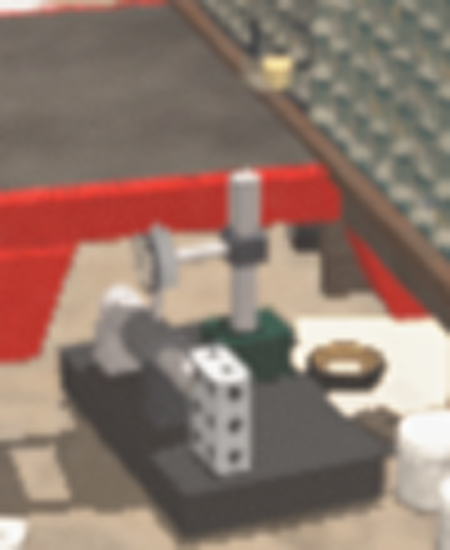

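Everything stands as intended: the dial cap is over the axle body at (320,180), and in the side crop the plunger is on the body, with stand and stop upright. Hand in.

```bash
python3 -m crank '{"hand":[0,0,0],"translation":[[0,0,0],[0,0,0],[0,0,0]],"dr":[[0,0,0],[0,0,0],[0,0,0]]}'; python3 -c "
from rig import env
print(env.close_job())"
```

```text
time_s: 36.85
position: [0.5735, 0.08, 0.3692]
tool_rot: [[-0.0, 0.101, -0.995], [0.0, -0.995, -0.101], [-1.0, -0.0, 0.0]]
ft_force: [0.4, 0.1, -0.7]
grip_width: 0.0855
the job is handed in; nothing more can be done
None
```

The run-out setup is built on the plate and handed in at 36.9 s of the 115 s allowed. I placed both V-blocks, then the axle, the stop block and the dial stand, and backed the open gripper clear. No verdict came back.

What the last checks showed, in plate coordinates:

| Item | Measured |
|---|---|
| Low V-block | about (-35.5, 81) mm before the axle went in |
| Tall V-block | about (-35, -19) mm before the axle went in |
| Axle | origin at y about 30 mm before the stop and stand went in; last view has it at x about -34.5 mm and level within about 1° |
| Stop block | centre (-34, -89) mm, about 4 mm from the thin end, upright |
| Dial stand | pillar at (36, 30) mm, dial cap at (-34, 30) mm over the middle of the axle body, upright |

- **Plunger reading:** it was not measured directly. The base sits flat on the plate, so it should read about 4 mm. The weight the gripper carried eased by about 2.7 N while lowering, against about 1.4 N expected from the spring; I did not look into the difference.
- **Depth bias:** the wrist camera's depth read about 1.5–2 mm high, so I corrected the heights for that.
- **Heights:** they came from the camera's depth readings, seen from two or more wrist positions, rather than from triangulation between views.

No check failed.

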